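# Load the vial shaker and free its locked deck

### The arm

A 6-joint arm with a two-finger parallel gripper is mounted at the origin on a cart in front of the work surface, level with it; the furniture and walls round the work are solid. World frame = base frame: x ahead of the robot, y to its left, z up, the work surface at z = 0. Lengths are in mm, angles in rad, forces in N, time in s.
With the tool pointing down it reaches from about 275 to 1000 mm from the base axis. Payload 8.4 kg.
Tool frame: the origin (TCP) lies on the centre line of the jaws, within the pads' length; the fingertips stand 14 mm ahead of it and the grasp point (between the pads) lies 5 mm behind it; z points along the fingers, y is the line along which they close (so a half turn about z gives the same grasp; the last joint's range is limited). The gripper opens to 85 mm and grips with 20 to 120 N. Pads are 22 mm wide; open, the fingers measure 114 mm over their backs; the gripper's body (76 mm by 85 mm) begins 54 mm behind the grasp point. The pads swing forward as they close: fully open they stand 13 mm farther back than shut.
Start: joints at [1.174, 0.353, 1.633, -0, 1.155, -0.002], TCP at [240.389, 576.924, 245.281] pointing down, gripper open.
Joint ranges: [-2.63, 2.63], [-0.92, 2.1], [0.06, 2.66], [-1.3, 4.44], [0, 2.69], [-3.02, 3.02]. Speed limits (rad/s): [2.22, 2.22, 2.79, 3.14, 3.14, 3.14].

### API

Orientations are given as [roll, pitch, yaw] about the fixed x, y, z axes, in that order (R = Rz(yaw) Ry(pitch) Rx(roll)).
In Python, from rig import r gives the robot as it stands.
- The arm moves only by the tool step_arm, never from a script. Its argument "plan" is text: rows parted by semicolons, each of 7 numbers parted by spaces: the turn, a rotation vector about the world's x, y, z in degrees, then the shift along the world's x, y, z in mm, then the closure in counts, from 0 (fully open) to 255 (shut). In form: rx ry rz x y z hand; .... A call has 1 to 8 rows; each row is the pose to reach, as a shift and turn from the pose commanded when the call began; what a row does not reach only later rows make up. A row lasts 1/10 s, in which the tool goes at most 50 mm and 8.59 degrees, less where a joint would pass 70% of its speed; a pose out of reach is approached as far as the arm can. A call with a gripper value outside its range is refused whole. The fingers move at their own pace and stop on an object; "force" is the grip in N (left out, the last holds). Time passes only in rows, so rows that repeat a pose let the fingers close. It gives the time, the measured TCP pose, the force, the opening and the grip force at its end, in the units of the state.
- r.sense(): the state, without advancing time (a new reading comes with each control period).
- r.grab_frame(name): name is "scene" or "top" or "wrist"; returns (picture, depth): 420x560x3 uint8, red, green, blue; 420x560 float32, mm along the optical axis (not along the pixel's ray), 0 where there is no reading.
- r.get_calibration(name): a dict with "K" (3x3 intrinsics, pixels), "world_from_camera" (4x4, takes a point from camera to world coordinates). Camera axes: x right, y down, z forward; pixel columns grow to the right and rows downward; lengths in mm; the calibration is good to about 2 mm. A picture is of the moment at which its call begins: read the wrist's pose just before it. get_calibration takes no time and is no camera call; for the wrist camera it gives the pose at the moment of the call.
- r.sign_off(): hands the job in; it is judged then, once.
The state is a dict: "clock": time; "qpos": joint angles; "qvel": joint speeds; "joint_efforts": joint torques, N m; "eef_pos": TCP position; "tcp_rot": TCP orientation; "contact_force": force on the tool from outside, world axes, zero at the start; "wrist_torque": the same for the moment, N m; "opening": opening from 0.0 (shut) to 1.0 (fully open); "grasp_force": force on a finger pad.
Only numpy, scipy, OpenCV 4.12 (cv2) and the standard library are available. Lean on these libraries where they do the work, as an engineer would, in place of code of your own. Each camera call takes 0.05 s, during which the arm holds its last target. There are 200 camera calls.

### The job

Load the vial shaker for its next run: while its deck is still locked, set every aluminium sample block that stands on the worktop fully home in a pocket of the deck (any pocket) and swing all three hold-down levers shut, the one over an empty pocket too. Then pull the looped spring clip up out of the lock bar, draw the bar out of its two lugs and lay both in the steel tray; last, push the deck sideways along its length by about a centimetre to prove that it floats free, and let it spring back. Leave the two loose sample vials where they stand.

Things in the scene. Friction and masses are not known exactly. Their poses are not given: they have to be found in the camera images.
- shaker: Fixed white bench shaker, 130 x 225 mm, top 56 mm up, carrying the deck; origin on the worktop under it. Its x points away from the robot at yaw 0, its y along the row of pockets towards the end with the lock. The sides of everything on it (deck, pockets, lock) follow these axes.
- deck (a joint): Sliding deck of the shaker, m along the shaker's y; 0 = centred, travel 14 mm either way. Soft centring springs (80 N/m) bring it back when it is let go; while the lock bar is in, it can move only about 1.5 mm.
- lug_end (a point): Middle of the upright end face of the deck's lug, the part of the deck that sticks out farthest to the shaker's +y: face 12 mm wide (along x), from 58 to 112 mm above the worktop, this point 85 mm up. Pushing it towards the shaker's -y moves the deck; the base's own lug in front of it ends 21 mm short of this face, 4 mm beside the deck's lug on the -x side, and does not move.
- pocket0 (a point): Centre of the floor of the pocket farthest from the lock; floor 68 mm above the worktop. Square pocket 48 mm wide inside, along the shaker's axes; walls straight for 11 mm, then sloping outwards as a 5 mm wide lead-in, rim 85 mm above the worktop.
- pocket1 (a point): Floor centre of the middle pocket, same make; pockets are 84 mm apart.
- pocket2 (a point): Floor centre of the pocket nearest the lock, same make.
- lever0 (a joint): Hold-down lever of pocket0, rad: 0 = shut on its stop, arm pointing to the shaker's +x across the pocket's middle, 2 mm over a seated block; grows to 2.6 as it opens (pi/2: arm to the shaker's -y); starts at 1.9 to 2.4. It swings level about a post, 17 mm thick, 39.5 mm from the pocket's centre on the -x side and stays where left (0.6 N at the knob moves it).
- lever1 (a joint): The same lever at pocket1.
- lever2 (a joint): The same lever at pocket2.
- lever0_knob (a point): Middle of the upright black knob near the end of lever0: 13 mm thick, 20 mm tall (this point 10 mm under its top, 139.5 mm above the worktop), 53.5 mm from the lever's axis. The top of the steel arm, 12 mm wide, is 12 mm under this point.
- lever1_knob (a point): The same on lever1.
- lever2_knob (a point): The same on lever2.
- lock_bar: Loose 12 mm square steel bar, origin at the centre of its round black knob (20 mm thick, 24 mm long). The bar runs along the body's +x to 85 mm from the origin; 6 mm cross hole along body z at 71 mm. In place: level, 97 mm up, along the shaker's x, knob on the -x side, in 13.5 mm square holes of a base lug and a deck lug; out once drawn 65 mm to the shaker's -x. 0.09 kg.
- lock_seat (a point): Where the lock bar's origin is (within 1 mm) while it is fully in; fixed to the shaker.
- clip: Loose R-clip of 4 mm wire, 15 g; origin at the centre of its loop (26 mm across outside, in the body's y-z plane). Straight leg along -z to 38 mm under the origin, wavy leg on its -y side. In place: loop upright, about 16 mm above the bar's axis behind the deck's lug, straight leg down through the bar's cross hole, may lean 0.2 rad; only its weight holds it: pull straight up 35 mm.
- clip_seat (a point): Where the clip's origin is (within 6 mm) while it is in place; fixed to the shaker.
- tray: Loose shallow steel tray, 125 (x) x 175 (y) x 20 mm outside, walls and floor 3 mm thick; origin at the centre of its underside. 0.35 kg.
- block0: Loose aluminium sample block, 44 x 44 mm, 50 mm tall, four crimp-capped vials sunk flush in its top; origin at the centre of its underside, z up. All blocks are alike; one may be absent. 0.14 to 0.28 kg. Seated in a pocket it stands 33 mm above the pocket's rim.
- block1: Loose aluminium sample block, 44 x 44 mm, 50 mm tall, four crimp-capped vials sunk flush in its top; origin at the centre of its underside, z up. All blocks are alike; one may be absent. 0.14 to 0.28 kg. Seated in a pocket it stands 33 mm above the pocket's rim.
- block2: Loose aluminium sample block, 44 x 44 mm, 50 mm tall, four crimp-capped vials sunk flush in its top; origin at the centre of its underside, z up. All blocks are alike; one may be absent. 0.14 to 0.28 kg. Seated in a pocket it stands 33 mm above the pocket's rim.
- vial_a: Bystander: sample vial standing on the worktop, 22 mm thick, 40 mm tall; origin under its centre. Leave alone.
- vial_b: Bystander: another sample vial, the same size. Leave alone.
There are look-alikes about, which are no part of the job. What is shaped like the block2 but green is not meant.

How it is judged:
By the outcome, as a careful person would: the job done as asked, in the order asked, and still so for the second after the job is handed in, with the robot touching nothing.
Of block0, block1, block2 only 2 to 3 are there at a start; the rules pass over those that are not, and their reading is None.
At some moment in a run one of block0, block1, block2, tray may be knocked a few centimetres aside while the robot is not near it.
It also fails if it takes over 210 s, if anything falls off the work surface, if the arm or the gripper's body presses on something with over 40 N, if the wrist force passes 120 N, or if a joint passes its speed limit or range.

## Working session

There is one attempt and no reset: what is moved stays moved. The work goes in short steps, Python scripts to look and compute and a tool call to move; the robot and the scene stay as the last step left them, time stands still between calls to the robot, and variables do not carry over. Pictures are saved under pics/ and viewed, at most 14 in all, crops included, and the job is handed in when it is done.

Besides the shell and the picture viewer there is one more tool, called after "Request:" as name(argument=value, ...), one argument or row to a line, values as JSON. step_arm: Moves the arm, as the interface text tells. Its arguments: {"type":"object","properties":{"plan":{"type":"string"},"force":{"type":"number"}},"required":["plan"]}

```bash
ls; mkdir -p pics; cat > h.py <<'E'
import numpy as np, cv2
from rig import r
def grab(n):
    c=r.get_calibration(n); p,d=r.grab_frame(n); return p,d,np.array(c["K"]),np.array(c["world_from_camera"])
def cloud(d,K,T):
    v,u=np.mgrid[:d.shape[0],:d.shape[1]]
    P=np.stack([(u-K[0,2])/K[0,0]*d,(v-K[1,2])/K[1,1]*d,d],-1)@T[:3,:3].T+T[:3,3]
    P[d<=0]=np.nan; return P
def save(n,p): cv2.imwrite(f"pics/{n}.png",p[:,:,::-1])
E
python3 - <<'E'
from h import *
np.set_printoptions(precision=3,suppress=True)
print(r.sense())
for n in("top","scene"):
    p,d,K,T=grab(n); np.savez(f"{n}0.npz",p=p,d=d,K=K,T=T); save(n+"0",p); print(n,K,T)
E
```

```text
pics
{'clock': 0.0, 'qpos': array([ 1.174,  0.354,  1.634, -0.   ,  1.155, -0.002]), 'qvel': array([ 0.   , -0.   ,  0.001,  0.001,  0.001,  0.   ]), 'joint_efforts': array([  0.   , -60.523, -34.208,   0.   ,   0.009,   0.   ]), 'eef_pos': array([240.216, 576.476, 244.542]), 'tcp_rot': array([-3.14 , -0.   ,  2.747]), 'contact_force': array([ 0.156, -0.454, -0.07 ]), 'wrist_torque': array([-0.062, -0.006, -0.05 ]), 'grasp_force': 0.0, 'opening': 1.0022544882973141}
top [[479.38    0.    279.628]
 [  0.    479.38  205.175]
 [  0.      0.      1.   ]] [[   0.007   -0.978    0.207  353.509]
 [  -1.      -0.006    0.003  -22.949]
 [  -0.001   -0.207   -0.978 1413.753]
 [   0.       0.       0.       1.   ]]
scene [[460.89    0.    280.117]
 [  0.    460.89  216.804]
 [  0.      0.      1.   ]] [[   0.701   -0.353    0.619 -363.47 ]
 [  -0.713   -0.368    0.597 -983.954]
 [   0.017   -0.86    -0.51   909.224]
 [   0.       0.       0.       1.   ]]
```

View pics/top0.png

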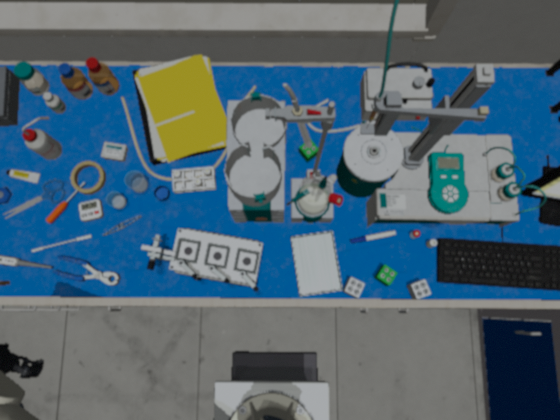

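View pics/scene0.png

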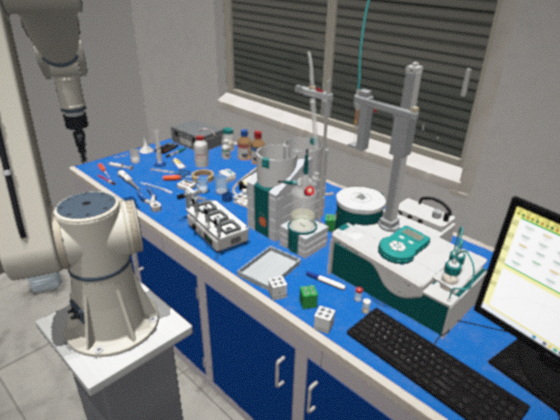

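```bash
python3 - <<'E'
from h import *
np.set_printoptions(precision=1,suppress=True)
z=np.load("top0.npz"); P=cloud(z["d"],z["K"],z["T"]); p=z["p"]
c=p[215:305,130:300]; save("c1",cv2.resize(c,None,fx=4.7,fy=4.7,interpolation=cv2.INTER_CUBIC))
# top-height map components
Z=P[:,:,2]
def rect(m,name,lo):
    n,l,s,ce=cv2.connectedComponentsWithStats(m.astype(np.uint8))
    for i in range(1,n):
        if s[i,4]<lo: continue
        q=P[l==i]; q=q[~np.isnan(q[:,0])]
        R=cv2.minAreaRect(q[:,:2].astype(np.float32)); print(name,ce[i],s[i,4],R,np.median(q[:,2]))
rg=np.zeros(Z.shape,bool); rg[215:305,130:440]=1
rect(rg&(Z>44)&(Z<56),"blk",80)
rect(rg&(Z>12)&(Z<30),"tray",20)
rect(rg&(Z>75)&(Z<92),"deck",40)
rect(rg&(Z>48)&(Z<62),"base",40)
rect(rg&(Z>122),"lev",5)
E
```

```text
blk [386.6 274.7] 239 ((443.4242858886719, -322.6894226074219), (44.85221862792969, 44.83552551269531), 56.444091796875) 50.11046264310744
blk [354.1 287.2] 243 ((408.0080261230469, -229.66099548339844), (43.56680679321289, 44.59583282470703), 62.61977767944336) 49.77166722077163
blk [420.3 289.4] 245 ((404.10589599609375, -415.7858581542969), (43.83808517456055, 45.30885314941406), 20.377208709716797) 50.31931041100938
tray [259.5 221. ] 26 ((599.79443359375, 39.96869659423828), (2.2139880657196045, 73.56694793701172), 0.15597184002399445) 23.189209377548764
tray [309.1 221.3] 46 ((600.4722900390625, -105.67271423339844), (105.51930236816406, 6.486271381378174), 89.59944152832031) 21.45642593160005
tray [431.6 222.7] 23 ((598.1904907226562, -467.1958923339844), (1.5004838705062866, 47.94880676269531), 0.12351547181606293) 15.849979965307284
tray [317.7 263.2] 257 ((472.33843994140625, -133.1165008544922), (188.843017578125, 139.35467529296875), 9.082422256469727) 19.56879208463897
tray [373.  236.7] 156 ((556.750244140625, -294.36810302734375), (14.11854362487793, 132.9266357421875)
[... 1769 characters left out ...]
.8 217.2] 352 ((589.5911865234375, -363.3297424316406), (175.27288818359375, 17.673965454101562), 88.88382720947266) 155.15524691826465
lev [155.8 238.8] 12 ((530.6728515625, 315.8352355957031), (17.95049285888672, 3.3687093257904053), 78.99890899658203) 125.72269181850413
lev [187. 269.] 124 ((448.87335205078125, 225.9868621826172), (67.40818786621094, 14.971911430358887), 45.978816986083984) 128.82344775820604
lev [218.6 274.4] 116 ((435.34161376953125, 141.2508544921875), (66.229736328125, 14.933915138244629), 50.76238250732422) 128.98682139291657
lev [248.2 280.7] 120 ((419.8845520019531, 61.076988220214844), (66.77556610107422, 14.891633987426758), 46.027122497558594) 128.54620421075674
```

View pics/c1.png

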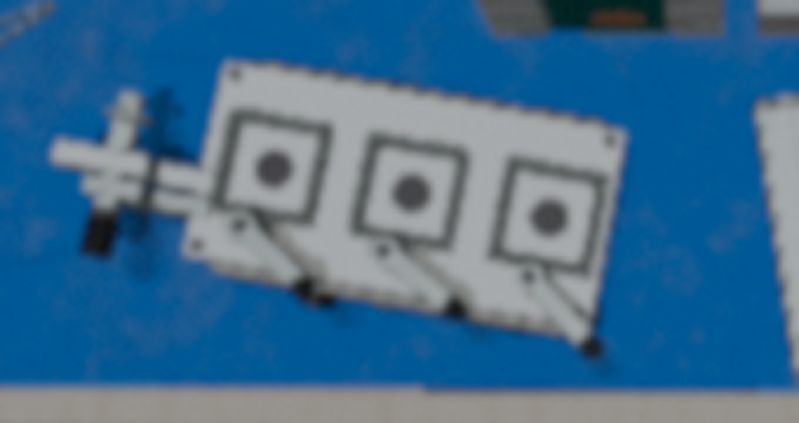

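```bash
python3 - <<'E'
from h import *
from scipy.spatial.transform import Rotation as Ro
np.set_printoptions(precision=3,suppress=True)
s=r.sense(); c=r.get_calibration("wrist"); T=np.array(c["world_from_camera"]); print(c["K"])
R=Ro.from_euler("xyz",s["tcp_rot"]).as_matrix()
print("tool_from_cam",R.T@T[:3,:3],R.T@(T[:3,3]-s["eef_pos"]))
z=np.load("top0.npz"); P=cloud(z["d"],z["K"],z["T"]); Z=P[:,:,2]
n,l,st,ce=cv2.connectedComponentsWithStats(((Z>44)&(Z<56)).astype(np.uint8))
for i in range(1,n):
    if 60<st[i,4]<500:
        q=P[l==i]; print(ce[i],st[i,4],cv2.minAreaRect(q[:,:2].astype(np.float32)))
E
```

```text
[[330.922   0.    280.301]
 [  0.    330.922 209.749]
 [  0.      0.      1.   ]]
tool_from_cam [[-0.    -0.945 -0.327]
 [ 1.    -0.     0.001]
 [-0.001 -0.327  0.945]] [  83.139    0.805 -129.126]
[14.81  54.571] 63 ((1116.8394775390625, 810.302734375), (7.643304824829102, 93.82099914550781), 0.4667108952999115)
[91.996 54.938] 242 ((1116.704833984375, 568.9937744140625), (377.9706726074219, 9.766350746154785), 89.781494140625)
[283.616  55.962] 237 ((1116.2718505859375, -30.947021484375), (10.065342903137207, 371.37371826171875), 0.26724356412887573)
[421.127  56.664] 134 ((1117.07421875, -460.928466796875), (9.890955924987793, 208.9823760986328), 0.9330253005027771)
[475.229  56.843] 70 ((1117.399169921875, -626.113525390625), (6.575204849243164, 109.88414001464844), 0.5793995261192322)
[526.511  57.03 ] 133 ((1117.2132568359375, -784.351318359375), (9.561604499816895, 202.49716186523438), 0.242550790309906)
[209.831  74.708] 65 ((1051.5797119140625, 199.99307250976562), (96.58026885986328, 16.347442626953125), 15.036201477050781)
[36.607 85.262] 61 ((1015.687744140625, 731.4757080078125), (25.465524673461914, 60.604270935058594), 40.67273712158203)
[  8.837 106.337] 92 ((947.4542236328125, 807.3514404296875), (28.60752296447754, 107.62674713134766), 80.40699005126953)
[308.758 149.601] 153 ((816.66748046875, -104.792236328125), (44.58747100830078, 44.48314666748047), 38.63154983520508)
[386.552 274.711] 239 ((443.4242858886719, -322.6894226074219), (44.85221862792969, 44.83552551269531), 56.444091796875)
[354.115 287.165] 243 ((408.0080261230469, -229.66099548339844), (43.56680679321289, 44.59583282470703), 62.61977767944336)
[420.331 289.392] 245 ((404.10589599609375, -415.7858581542969), (43.83808517456055, 45.30885314941406), 20.377208709716797)
```

Request:
step_arm(
  plan="0 0 7 40 -40 25 0; 0 0 13 75 -80 50 0; 0 0 13 110 -120 75 0; 0 0 13 140 -160 100 0; 0 0 13 160 -200 125 0; 0 0 13 180 -250 140 0; 0 0 13 180 -300 150 0; 0 0 13 180 -340 150 0",
)

```text
clock: 0.9
eef_pos: [418.5, 263.6, 392.3]
tcp_rot: [3.141, 0.001, 2.974]
contact_force: [1.4, -0.2, -0.1]
opening: 0.999
grasp_force: 0.0
```

```bash
python3 - <<'E'
from h import *
np.set_printoptions(precision=1,suppress=True)
p,d,K,T=grab("wrist"); np.savez("w1.npz",p=p,d=d,K=K,T=T)
P=cloud(d,K,T); Z=P[:,:,2]
save("w1",cv2.resize(p[100:380,130:500],None,fx=2.1,fy=2.1))
def rect(m,name,lo):
    n,l,s,ce=cv2.connectedComponentsWithStats(m.astype(np.uint8))
    for i in range(1,n):
        if s[i,4]<lo: continue
        q=P[l==i]
        print(name,ce[i],s[i,4],cv2.minAreaRect(q[:,:2].astype(np.float32)),np.median(q[:,2]))
near=np.hypot(P[...,0]-490,P[...,1]-180)<240
rect(near&(Z>76)&(Z<90),"rim",100)
rect(near&(Z>62)&(Z<72),"floor",100)
rect(near&(Z>122)&(Z<133),"arm",30)
rect(near&(Z>138)&(Z<155),"knob",5)
rect(near&(Z>94)&(Z<121),"lock",10)
E
```

```text
rim [157.4 226.7] 767 ((472.4136962890625, 74.53121185302734), (62.68702697753906, 78.32144927978516), 79.9444808959961) 81.9866455979543
rim [285.7 221.9] 1077 ((512.3604125976562, 262.91302490234375), (111.89874267578125, 66.06465148925781), 81.56906127929688) 80.56395235947042
rim [215.3 228. ] 704 ((494.5687255859375, 155.79164123535156), (62.41758346557617, 60.63081359863281), 80.72566986083984) 82.11580307273914
rim [207.5 315.7] 298 ((658.9261474609375, 114.12361907958984), (121.07649230957031, 27.62382698059082), 13.309491157531738) 83.08385017293645
rim [125.2 306.4] 110 ((603.1658935546875, -11.968481063842773), (34.742061614990234, 3.889238119125366), 86.2886962890625) 82.86617827405772
floor [212.9 226.3] 4777 ((496.2394104003906, 159.5784454345703), (245.82066345214844, 119.17980194091797), 80.1260757446289) 68.13437938558963
floor [279.2 191.1] 936 ((468.1407470703125, 261.7187194824219), (130.0267791748047, 29.355117797851562), 80.44560241699219) 68.2608911785706
floor [157.5 224.4] 866 ((483.4272155761719, 70.61886596679688), (45.98447799682617, 44.09142303466797), 81
[... 2333 characters left out ...]
.4] 95 ((452.66497802734375, 165.420654296875), (16.489395141601562, 7.67091703414917), 50.94324493408203) 107.39399316631415
lock [273.3 200.5] 66 ((464.9601745605469, 246.69215393066406), (14.947051048278809, 4.7811713218688965), 72.82575988769531) 108.082852138985
lock [325.2 241. ] 32 ((533.0444946289062, 307.89312744140625), (3.846510648727417, 8.020891189575195), 0.22283127903938293) 109.84262745559741
lock [205.9 327.9] 580 ((661.476806640625, 104.1561050415039), (118.60692596435547, 23.211671829223633), 0.2633019685745239) 107.6448096140183
lock [117.9 316.5] 242 ((603.3236083984375, -12.252134323120117), (37.354427337646484, 3.5963923931121826), 87.49635314941406) 108.12633106334351
```

View pics/w1.png

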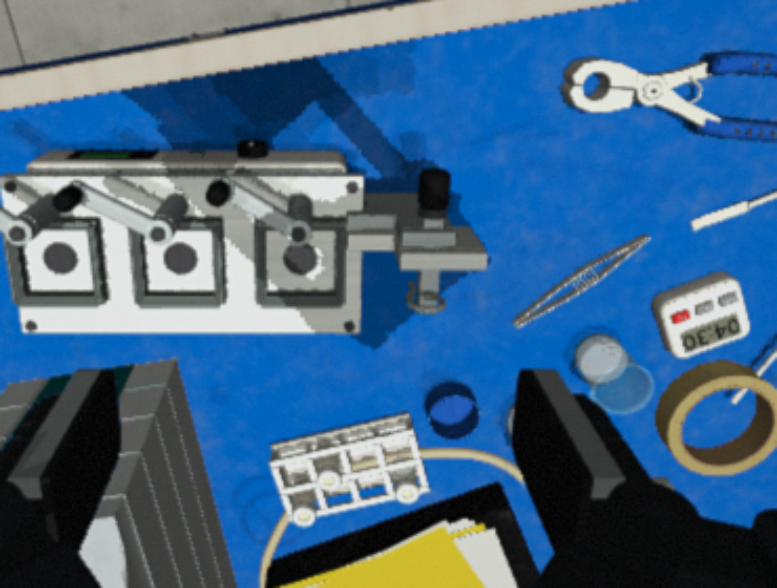

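Request:
step_arm(
  plan="0 0 0 0 0 0 0; 0 0 0 0 0 0 0; 0 0 0 0 0 0 0",
)

```text
clock: 1.25
eef_pos: [417.5, 266.1, 390.8]
tcp_rot: [-3.141, -0.001, 2.975]
contact_force: [0.1, 1.2, -0.1]
opening: 0.997
grasp_force: 0.0
```

```bash
cat >> h.py <<'E'
def rects(P,m,name,lo,hi=1e9):
    n,l,s,ce=cv2.connectedComponentsWithStats(m.astype(np.uint8)); out=[]
    for i in range(1,n):
        if lo<=s[i,4]<=hi:
            q=P[l==i]; R=cv2.minAreaRect(q[:,:2].astype(np.float32)); out.append(R)
            print(name,ce[i].round(),s[i,4],np.round(R[0],1),np.round(R[1],1),round(R[2],1),q[:,2].mean().round(1))
    return out
E
python3 - <<'E'
from h import *
np.set_printoptions(precision=2,suppress=True)
s=r.sense(); print(s["eef_pos"],s["tcp_rot"],s["qvel"])
def go(p,d,K,T,k):
    P=cloud(d,K,T); Z=P[...,2]
    near=(abs(P[...,0]-480)<95)&(abs(P[...,1]-190)<190)
    for a,b,n,lo in((76,90,"rim",150/k),(64,72,"floor",100/k),(122,133,"arm",40/k),(138,155,"knob",2)): rects(P,near&(Z>a)&(Z<b),n,lo)
    t=P[near&(abs(Z)<6)]; print("table",np.median(t[:,2]),len(t))
a=grab("wrist"); np.savez("w2.npz",p=a[0],d=a[1],K=a[2],T=a[3]); go(*a,1); print("TOP"); go(*grab("top"),4)
E
```

```text
[417.46 266.09 390.84] [-3.14 -0.    2.97] [ 0.01  0.01 -0.   -0.    0.   -0.  ]
rim [156. 229.] 767 [472.9  74.6] [62.5 79.1] 80.2 81.6
rim [284. 223.] 1056 [510.9 262.6] [110.2  65.1] 80.6 80.7
rim [214. 230.] 707 [494.9 155.6] [62.5 61.8] 80.1 81.7
floor [211. 228.] 4676 [495.7 159.7] [245.6 118.1] 80.3 68.2
floor [278. 193.] 922 [468.2 261.3] [127.6  29.3] 80.1 68.3
floor [156. 226.] 882 [483.   70.2] [45.7 45.6] 80.9 68.2
floor [214. 227.] 867 [497.4 154.3] [47.  45.5] 80.3 68.5
floor [271. 227.] 871 [511.9 237.7] [47.9 45.2] 79.3 68.5
arm [121. 200.] 550 [423.2  63. ] [67.1 15.8] 43.6 127.2
arm [256. 203.] 485 [453.6 225.4] [67.6 15.9] 50.2 127.7
arm [188. 203.] 509 [439.7 143.1] [67.5 16.2] 49.6 127.5
arm [332. 248.] 46 [535.2 317.1] [19.8  3.7] 79.7 125.3
knob [ 91. 190.] 133 [402.7  44.3] [12.4 10.6] 27.9 146.3
knob [231. 194.] 110 [434.1 205.6] [11.9 11.4] 75.0 147.3
knob [159. 196.] 121 [423.6 120.4] [12.1 12.8] 49.2 146.9
table 0.257988434915319 10518
TOP
rim [182. 251.] 293 [506.4 255.2] [97.8 65.3] 81.6 81.6
rim [216. 255.] 212 [488.4 156.2] [62.7 67.8] 79.5 82.5
rim [246. 260.] 205 [476.9  72.7] [62.4 61.9] 80.6 82.3
floor [217. 252.] 1360 [492.  159.4] [245.8 118.1] 80.2 68.3
floor [187. 250.] 236 [505.9 239.1] [48.1 47. ] 80.5 68.3
floor [217. 256.] 252 [491.9 156.8] [47.7 47.8] 81.5 68.3
floor [246. 261.] 245 [477.4  73.3] [47.5 47.7] 80.6 68.3
floor [175. 266.] 85 [464.  263.4] [49.7 27.7] 80.7 68.3
floor [252. 277.] 55 [430.9  60.4] [29.5 24.4] 81.2 68.1
arm [185. 267.] 92 [454.6 230.3] [53.4 14.7] 49.3 127.8
arm [217. 273.] 81 [439.7 147.4] [51.6 15.2] 49.3 127.6
arm [247. 279.] 96 [423.4  64.8] [56.5 14.9] 45.8 128.0
knob [194. 276.] 21 [430.6 203.9] [10.8  9.9] 4.0 146.7
knob [226. 280.] 21 [419.5 119.8] [12.3 11.5] 64.3 148.5
knob [255. 288.] 18 [399.   43.2] [ 7.9 10.7] 3.8 148.8
table 0.367712324112631 3186
```

Request:
step_arm(
  plan="0 0 -4 0 -40 0 90; 0 0 -8 0 -80 -5 90; 0 0 -12 0 -120 -15 90; 0 0 -16 -5 -160 -25 90; 0 0 -18 -8 -200 -35 90; 0 0 -18 -10 -240 -45 90; 0 0 -18 -12 -280 -60 90; 0 0 -18 -18 -310 -80 90",
)

```text
clock: 2.15
eef_pos: [400.4, -46.1, 311.3]
tcp_rot: [3.141, 0.002, 2.661]
contact_force: [0.6, -0.4, 0.2]
opening: 0.651
grasp_force: 0.0
```

Request:
step_arm(
  plan="0 0 0 0 -40 0 90; 0 0 0 0 -80 -10 90; 0 0 0 0 -120 -20 90; 0 0 0 0 -160 -20 90; 0 0 0 0 -200 -20 90; 0 0 0 0 -200 -20 90; 0 0 0 0 -200 -20 90; 0 0 0 0 -200 -20 90",
)

```text
clock: 2.95
eef_pos: [399.9, -243.7, 291.0]
tcp_rot: [3.141, -0.001, 2.661]
contact_force: [-0.6, 0.7, 0.3]
opening: 0.648
grasp_force: 0.0
```

```bash
python3 - <<'E'
from h import *
np.set_printoptions(precision=3,suppress=True)
s=r.sense(); print(s["eef_pos"],s["tcp_rot"],s["qpos"],s["opening"])
a=grab("wrist"); P=cloud(*a[1:]); Z=P[...,2]; near=(P[...,0]<600)&(P[...,1]<0)&(P[...,1]>-520)&(P[...,0]>340)
rects(P,near&(Z>45)&(Z<54),"blk",200); rects(P,near&(Z>16)&(Z<23),"tray",60)
save("w3",a[0])
b=grab("top"); P=cloud(*b[1:]); Z=P[...,2];near=(P[...,0]<600)&(P[...,1]<0)&(P[...,1]>-520)&(P[...,0]>340)
print("TOP");rects(P,near&(Z>45)&(Z<54),"blk",100); rects(P,near&(Z>12)&(Z<30),"tray",100)
E
```

```text
[ 399.864 -243.67   290.965] [ 3.141 -0.001  2.661] [-0.551  0.059  1.901  0.     1.183 -1.641] 0.647702611088597
blk [294. 176.] 1454 [ 412.1 -230.6] [43.2 44.4] 64.3 50.5
blk [240. 236.] 1234 [ 447.9 -323.4] [44.  45.2] 56.0 50.3
blk [158. 242.] 1230 [ 408.  -416.1] [44.  45.6] 20.7 50.4
tray [398. 174.] 1439 [ 482.3 -125.6] [175.7 125.2] 8.7 19.7
tray [176. 221.] 86 [ 400.  -395.6] [43.4  1.7] 20.1 19.6
tray [128. 278.] 108 [ 440.6 -499.9] [19.5 12.5] 86.2 17.9
tray [146. 303.] 913 [ 486.9 -500.1] [71.  39.4] 1.0 19.4
TOP
blk [354. 288.] 192 [ 407.5 -229.4] [43.9 43.7] 61.9 50.0
tray [319. 259.] 219 [ 477.  -128.2] [178.2 130.7] 8.8 19.6
tray [372. 237.] 155 [ 556.1 -294.3] [ 15.7 133.5] 10.9 15.3
tray [445. 252.] 404 [ 506.7 -499.4] [93.5 41.2] 0.0 20.9
```

View pics/w3.png

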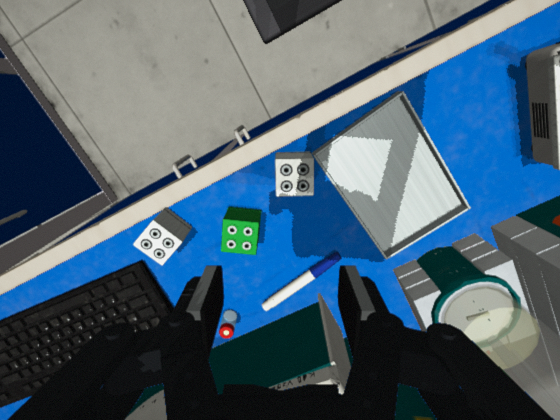

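Request:
step_arm(
  plan="0 0 0.5 10 14 -30 65; 0 0 0.5 10 14 -75 65; 0 0 0.5 10 14 -120 65; 0 0 0.5 10 14 -165 65; 0 0 0.5 10 14 -205 65; 0 0 0.5 10 14 -230 65; 0 0 0.5 10 14 -248 65; 0 0 0.5 10 14 -255 65",
  force=60,
)

```text
clock: 3.85
eef_pos: [409.1, -229.4, 34.9]
tcp_rot: [3.141, -0.003, 2.67]
contact_force: [1.1, -0.3, 0.2]
opening: 0.744
grasp_force: 0.0
```

Request:
step_arm(
  plan="0 0 0 0 0 0 65; 0 0 0 0 0 0 255; 0 0 0 0 0 0 255; 0 0 0 0 0 0 255; 0 0 0 0 0 0 255; 0 0 0 0 0 0 255; 0 0 0 0 0 15 255; 0 0 0 0 0 45 255",
  force=60,
)

```text
clock: 4.65
eef_pos: [408.7, -230.2, 81.1]
tcp_rot: [3.141, -0.003, 2.668]
contact_force: [0.9, -1.0, -1.5]
opening: 0.5
grasp_force: 61.2
```

Request:
step_arm(
  plan="0 0 0 0 5 40 255; 0 0 0 5 30 80 255; 0 0 3 10 65 110 255; 0 0 6 20 100 134 255; 0 0 9 30 140 134 255; 0 0 12 40 180 134 255; 0 0 15 50 220 134 255; 0 0 17 60 255 134 255",
)

```text
clock: 5.45
eef_pos: [469.8, 26.1, 216.3]
tcp_rot: [3.141, 0.002, 2.967]
contact_force: [-0.0, -0.1, -1.6]
opening: 0.504
grasp_force: 61.3
```

Request:
step_arm(
  plan="0 0 0.5 9 25 0 255; 0 0 0.5 9 50 0 255; 0 0 0.5 9 50 0 255; 0 0 0.5 9 50 0 255; 0 0 0.5 9 50 0 255",
)

```text
clock: 5.95
eef_pos: [478.5, 73.6, 215.6]
tcp_rot: [-3.141, 0.0, 2.973]
contact_force: [-0.5, -0.0, -1.5]
opening: 0.503
grasp_force: 61.5
```

```bash
python3 - <<'E'
from h import *
np.set_printoptions(precision=3,suppress=True)
s=r.sense(); print(s["eef_pos"],s["tcp_rot"],s["qpos"],s["opening"])
a=grab("wrist"); np.savez("w4.npz",p=a[0],d=a[1],K=a[2],T=a[3]); P=cloud(*a[1:]); Z=P[...,2]; near=(P[...,0]<560)&(P[...,1]<380)&(P[...,1]>-20)&(P[...,0]>380)
for A,b,n,lo in((80,90,"rim",150),(64,72,"floor",100),(122,133,"arm",40),(138,155,"knob",2)): rects(P,near&(Z>A)&(Z<b),n,lo)
save("w4",a[0])
E
```

```text
[478.533  73.559 215.634] [-3.141  0.     2.973] [ 0.15   0.167  1.958 -0.     1.016 -1.253] 0.5025076454950254
rim [481. 206.] 1893 [503.2 238.9] [63.5 76.6] 79.8 83.2
rim [379. 207.] 1694 [493.8 155.6] [62.6 64.1] 80.3 83.0
rim [247. 189.] 513 [466.9  48.2] [19.3 47.3] 60.5 83.1
rim [309. 189.] 524 [476.7  93.7] [21.9 45.7] 80.2 83.1
floor [381. 187.] 11696 [496.8 161.8] [240.3 118.4] 80.2 68.5
floor [520. 139.] 539 [466.1 273.2] [31.6 20.1] 80.6 68.8
floor [242. 174.] 296 [466.1  48.5] [17.7 63.6] 80.2 68.3
floor [279. 198.] 2425 [480.5  72.6] [48.2 41.8] 80.3 68.5
floor [376. 201.] 2667 [497.5 156.2] [47.  45.9] 80.2 68.7
floor [475. 201.] 2602 [511.9 240.9] [44.8 46.2] 80.9 68.8
arm [253. 149.] 1747 [425.5  61.6] [65.3 17. ] 45.5 127.9
arm [506. 154.] 1658 [454.2 224.7] [68.6 16.6] 49.5 128.0
arm [329. 126.] 57 [420.8 116.6] [ 4.1 11.8] 42.0 126.4
arm [382. 157.] 1487 [446.  146.6] [52.9 16.7] 54.9 128.2
knob [206. 121.] 440 [403.5  42.5] [12.4 12.2] 60.2 148.0
knob [484. 128.] 556 [434.9 204. ] [12.4 12.5] 43.9 147.0
knob [340. 133.] 424 [423.8 119.4] [12.4 12.5] 6.1 148.0
```

View pics/w4.png

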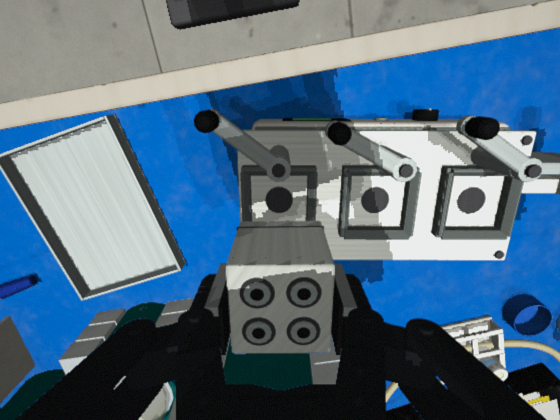

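```bash
python3 - <<'E'
from h import *
z=np.load("w4.npz"); P=cloud(z["d"],z["K"],z["T"]); Z=P[...,2]
print(np.nanmedian(Z[270:330,250:320])); m=abs(Z-np.nanmedian(Z[270:330,270:290]))<4
m[:,:225]=0; m[:,338:]=0
rects(P,m,"b",300)
E
```

```text
228.70924302080323
b [281. 306.] 9831 [480.6  74.4] [46.4 44.9] 81.3 228.5
```

Request:
step_arm(
  plan="0 0 0 0 0 -30 255; 0 0 0 0 0 -60 255; 0 0 0 0 0 -75 255; 0 0 0 0 0 -82 255; 0 0 0 0 0 -88 255; 0 0 0 0 0 -92 255",
)

```text
clock: 6.6
eef_pos: [479.2, 73.9, 123.6]
tcp_rot: [3.141, 0.001, 2.973]
contact_force: [-0.3, -0.2, -3.0]
opening: 0.504
grasp_force: 61.6
```

Request:
step_arm(
  plan="0 0 0 -0.5 -1 -4 255; 0 0 0 -0.5 -1 -8 255; 0 0 0 -0.5 -1 -12 255; 0 0 0 -0.5 -1 -15 255; 0 0 0 -0.5 -1 -18 255; 0 0 0 -0.5 -1 -19.5 255",
)

```text
clock: 7.2
eef_pos: [478.4, 73.6, 105.4]
tcp_rot: [3.141, -0.0, 2.973]
contact_force: [-14.4, 3.1, 46.3]
opening: 0.508
grasp_force: 67.3
```

Request:
step_arm(
  plan="0 0 0 0 0 1 110; 0 0 0 0 0 1 90; 0 0 0 0 0 1 85; 0 0 0 0 0 5 80; 0 0 0 0 0 25 80; 0 0 0 0 0 60 80; 0 0 0 0 0 100 80; 0 0 0 0 0 100 80",
)

```text
clock: 8.0
eef_pos: [481.2, 73.6, 208.6]
tcp_rot: [3.139, 0.008, 2.974]
contact_force: [0.4, 0.1, 0.8]
opening: 0.687
grasp_force: 0.0
```

```bash
python3 - <<'E'
from h import *
np.set_printoptions(precision=3,suppress=True)
s=r.sense(); print(s["eef_pos"],s["contact_force"],s["opening"])
a=grab("wrist"); P=cloud(*a[1:]); Z=P[...,2]; near=(P[...,0]<560)&(P[...,1]<380)&(P[...,1]>-20)&(P[...,0]>380)
for A,b,n,lo in((108,124,"blk",300),(64,72,"floor",300)): rects(P,near&(Z>A)&(Z<b),n,lo)
m=near&(Z>112)&(Z<124)&(np.hypot(P[...,0]-480,P[...,1]-74)<17); A=np.c_[P[m][:,:2],np.ones(m.sum())]; print(np.linalg.lstsq(A,P[m][:,2],rcond=None)[0], Z[m].min(),Z[m].max(),np.median(Z[m]))
E
```

```text
[481.19   73.604 208.625] [0.363 0.109 0.789] 0.6873149651626828
blk [279. 214.] 3779 [480.2  74.1] [43.8 44.4] 81.7 118.3
floor [369. 191.] 14132 [495.9 159.5] [245.9 117.4] 80.3 68.5
floor [527. 135.] 527 [461.2 278.7] [34.5 16.7] 48.9 69.0
floor [378. 199.] 2839 [497.4 156.9] [46.5 46.4] 80.4 68.7
floor [480. 199.] 2725 [512.1 241.8] [44.9 46.4] 79.6 68.8
[ -0.002   0.002 119.64 ] 116.19271704446177 121.53181405951975 118.8454399127179
```

Request:
step_arm(
  plan="0 0 0 -40 -15 0 150; 0 0 0 -79 -31 0 150; 0 0 0 -79 -31 0 150; 0 0 0 -79 -31 -25 150; 0 0 0 -79 -31 -48 150; 0 0 0 -79 -31 -63 150; 0 0 0 -79 -31 -63 150",
  force=25,
)

```text
clock: 8.75
eef_pos: [397.4, 42.0, 138.5]
tcp_rot: [-3.14, -0.005, 2.974]
contact_force: [-0.7, 1.1, 0.5]
opening: 0.411
grasp_force: 0.0
```

Request:
step_arm(
  plan="0 0 0 0 0 0 150; 0 0 0 0 0 0 255; 0 0 0 0 0 0 255; 0 0 0 0 0 0 255; 0 0 0 0 0 0 255; 0 0 0 0 0 0 255",
  force=25,
)

```text
clock: 9.35
eef_pos: [400.0, 42.2, 141.5]
tcp_rot: [3.141, 0.002, 2.974]
contact_force: [-0.1, 0.6, 6.2]
opening: 0.133
grasp_force: 29.5
```

```bash
python3 - <<'E'
from h import *
np.set_printoptions(precision=1,suppress=True)
s=r.sense(); print(s["eef_pos"],s["contact_force"],s["opening"],s["grasp_force"])
y=-.169; ex=np.array([np.cos(y),np.sin(y)]);ey=np.array([-np.sin(y),np.cos(y)])
for k in range(3):
    p=np.array([479.3,73.5])+84*k*ey; ax=p-39.5*ex
    kn=[(402.7,43),(423.6,120),(434.5,205)][k]; d=np.array(kn)-ax; th=-np.arctan2(d@ey,d@ex)%(2*np.pi)
    print(k,p,ax,np.hypot(*d),th)
    t=np.linspace(th,0,17); print((ax+53.5*(np.cos(t)[:,None]*ex-np.sin(t)[:,None]*ey)-kn).tolist().__repr__() if 0 else np.round(ax+53.5*(np.cos(t)[:,None]*ex-np.sin(t)[:,None]*ey)-kn,0).tolist())
E
```

```text
[400.   42.2 141.5] [-0.1  0.6  6.2] 0.1327658369227809 29.454527469933964
0 [479.3  73.5] [440.4  80.1] 52.89746150681515 2.1941318718280023
[[-0.0, -0.0], [5.0, -5.0], [11.0, -9.0], [18.0, -13.0], [25.0, -15.0], [32.0, -16.0], [39.0, -16.0], [47.0, -16.0], [54.0, -14.0], [61.0, -11.0], [67.0, -8.0], [73.0, -3.0], [78.0, 2.0], [82.0, 8.0], [86.0, 14.0], [89.0, 21.0], [90.0, 28.0]]
1 [493.4 156.3] [454.5 162.9] 52.90292819880857 2.025349620325225
[[-0.0, -0.0], [5.0, -4.0], [12.0, -7.0], [18.0, -9.0], [25.0, -10.0], [31.0, -11.0], [38.0, -10.0], [45.0, -9.0], [51.0, -7.0], [57.0, -4.0], [63.0, 0.0], [68.0, 4.0], [73.0, 10.0], [77.0, 15.0], [80.0, 21.0], [82.0, 27.0], [84.0, 34.0]]
2 [507.6 239.1] [468.6 245.8] 53.148381176159226 2.098863999217934
[[-0.0, -0.0], [5.0, -4.0], [12.0, -8.0], [18.0, -10.0], [25.0, -12.0], [32.0, -13.0], [39.0, -13.0], [46.0, -11.0], [53.0, -9.0], [59.0, -7.0], [65.0, -3.0], [70.0, 1.0], [75.0, 7.0], [79.0, 12.0], [83.0, 18.0], [85.0, 25.0], [87.0, 32.0]]
```

Request:
step_arm(
  plan="0 0 0 0 0 3 255; 0 0 0 5 -5 3 255; 0 0 0 11 -9 3 255; 0 0 0 18 -13 3 255; 0 0 0 25 -15 3 255; 0 0 0 32 -16 3 255; 0 0 0 39 -16 3 255; 0 0 0 47 -16 3 255",
)

```text
clock: 10.15
eef_pos: [446.5, 26.1, 143.6]
tcp_rot: [-3.141, -0.001, 2.974]
contact_force: [-2.7, 0.2, -14.3]
opening: 0.137
grasp_force: 27.5
```

Request:
step_arm(
  plan="0 0 0 7 2 0 255; 0 0 0 14 5 0 255; 0 0 0 20 8 0 255; 0 0 0 26 13 0 255; 0 0 0 31 18 0 255; 0 0 0 35 24 0 255; 0 0 0 39 30 0 255; 0 0 0 42 37 0 255",
)

```text
clock: 10.95
eef_pos: [493.0, 62.8, 145.3]
tcp_rot: [3.141, 0.009, 2.975]
contact_force: [6.3, -7.0, -13.0]
opening: 0.134
grasp_force: 27.3
```

Request:
step_arm(
  plan="0 0 0 1 7 0 255; 0 0 0 1 8 0 255; 0 0 0 1 9 0 255",
)

```text
clock: 11.25
eef_pos: [494.3, 72.0, 145.5]
tcp_rot: [3.141, 0.01, 2.975]
contact_force: [8.6, -11.3, -13.8]
opening: 0.136
grasp_force: 26.4
```

Request:
step_arm(
  plan="0 0 0 0 0 0 200; 0 0 0 0 0 0 190; 0 0 0 0 0 20 180; 0 0 0 0 0 60 150; 0 0 -8 -5 -20 100 65; 0 0 -16 -10 -60 110 65; 0 0 -24 -15 -105 110 65; 0 0 -32 -20 -150 110 65",
)

```text
clock: 12.05
eef_pos: [470.7, -79.1, 256.1]
tcp_rot: [3.138, 0.005, 2.411]
contact_force: [1.1, 0.5, -0.1]
opening: 0.747
grasp_force: 0.0
```

Request:
step_arm(
  plan="0 0 -8 -10 -45 5 65; 0 0 -16 -20 -90 10 65; 0 0 -24 -30 -135 15 65; 0 0 -28 -40 -180 15 65; 0 0 -28 -50 -225 15 65; 0 0 -28 -60 -265 15 65; 0 0 -28 -68 -305 15 65; 0 0 -28 -68 -340 15 65",
)

```text
clock: 12.85
eef_pos: [401.1, -420.6, 270.4]
tcp_rot: [3.14, 0.003, 1.925]
contact_force: [1.3, -0.3, 0.0]
opening: 0.747
grasp_force: 0.0
```

```bash
python3 - <<'E'
from h import *
np.set_printoptions(precision=3,suppress=True)
s=r.sense(); print(s["eef_pos"],s["tcp_rot"],s["qpos"],s["opening"])
for n in("wrist","top"):
    a=grab(n); P=cloud(*a[1:]); Z=P[...,2]; near=(P[...,0]<600)&(P[...,1]<270)&(P[...,1]>-520)&(P[...,0]>340)
    rects(P,near&(Z>45)&(Z<54),"blk",100,3000); rects(P,near&(Z>14)&(Z<24),"tray",150)
    if n=="top": rects(P,near&(Z>122)&(Z<133),"arm",20)
    save("x"+n,a[0])
E
```

```text
[ 401.104 -420.617  270.351] [3.14  0.003 1.925] [-0.812  0.26   1.705  0.     1.173 -1.166] 0.7468400805882933
blk [355. 104.] 2013 [ 448.1 -323.6] [44.2 44.2] 56.2 50.6
blk [286. 175.] 1663 [ 408.3 -416.2] [44.1 44. ] 20.6 50.8
tray [453. 110.] 974 [ 560.9 -294.5] [ 12.5 134.1] 11.4 15.4
tray [323. 251.] 2316 [ 496.  -499.6] [ 40.7 125.5] 90.0 19.2
blk [387. 275.] 213 [ 443.9 -322.3] [44.7 44.2] 57.6 49.9
blk [420. 289.] 219 [ 403.5 -415. ] [44.3 45.8] 20.1 50.0
tray [443. 251.] 255 [ 505.2 -499.2] [40.7 97. ] 86.4 19.3
arm [244. 266.] 107 [462.1  76.3] [20.5 64.6] 78.0 127.5
arm [185. 267.] 92 [453.6 231.4] [53. 15.] 43.6 127.9
arm [217. 273.] 88 [439.8 147.4] [52.3 15.1] 49.3 128.1
```

Request:
step_arm(
  plan="0 0 0 5 5 -45 65; 0 0 0 5 5 -90 65; 0 0 0 5 5 -135 65; 0 0 0 5 5 -175 65; 0 0 0 5 5 -205 65; 0 0 0 5 5 -222 65; 0 0 0 5 5 -232 65; 0 0 0 5 5 -235 65",
  force=60,
)

```text
clock: 13.75
eef_pos: [406.8, -412.6, 33.6]
tcp_rot: [3.141, 0.0, 1.927]
contact_force: [-1.0, -0.1, 0.5]
opening: 0.747
grasp_force: 0.0
```

Request:
step_arm(
  plan="0 0 0 0 0 0 65; 0 0 0 0 0 0 255; 0 0 0 0 0 0 255; 0 0 0 0 0 0 255; 0 0 0 0 0 0 255; 0 0 0 0 0 0 255; 0 0 0 0 0 15 255; 0 0 0 0 0 45 255",
  force=60,
)

```text
clock: 14.55
eef_pos: [405.1, -411.7, 78.5]
tcp_rot: [-3.14, -0.003, 1.926]
contact_force: [0.1, -0.7, -1.9]
opening: 0.5
grasp_force: 61.8
```

Request:
step_arm(
  plan="0 0 0 0 10 40 255; 0 0 8 10 40 80 255; 0 0 16 20 75 120 255; 0 0 24 30 115 140 255; 0 0 32 40 155 140 255; 0 0 40 50 195 140 255; 0 0 48 60 235 140 255; 0 0 56 65 275 140 255",
)

```text
clock: 15.35
eef_pos: [471.6, -136.2, 220.2]
tcp_rot: [-3.142, 0.002, 2.909]
contact_force: [1.0, 0.1, -2.0]
opening: 0.504
grasp_force: 62.1
```

```bash
python3 - <<'E'
from h import *
s=r.sense(); print(s)
E
```

```text
{'clock': 15.35, 'qpos': array([-2.84314853e-01,  1.71199272e-01,  1.94096242e+00,  1.14057850e-04,
        1.02748654e+00, -1.62305039e+00]), 'qvel': array([ 7.98720890e-01, -1.21172294e-01,  1.60616848e-01, -2.20324065e-04,
       -3.20702589e-02, -5.94733636e-01]), 'joint_efforts': array([ -7.05778956, -45.33403516, -31.92620516,  -0.0769596 ,
         0.2627269 ,   1.00137379]), 'eef_pos': array([ 471.61790813, -136.22557598,  220.24476563]), 'tcp_rot': array([-3.14158871e+00,  1.94687405e-03,  2.90947300e+00]), 'contact_force': array([ 0.97015158,  0.09126616, -2.00384572]), 'wrist_torque': array([ 0.00887927, -0.04831166, -0.02243876]), 'grasp_force': 62.054264545440674, 'opening': 0.5042893747511461}
```

Request:
step_arm(
  plan="0 0 2 3 40 0 255; 0 0 4 6 80 0 255; 0 0 4 9 120 0 255; 0 0 4 12 160 0 255; 0 0 4 15 200 0 255; 0 0 4 18 240 0 255; 0 0 4 19 270 0 255; 0 0 4 19 293 0 255",
)

```text
clock: 16.15
eef_pos: [490.0, 157.1, 220.0]
tcp_rot: [3.141, 0.001, 2.975]
contact_force: [0.6, 0.2, -2.1]
opening: 0.504
grasp_force: 62.1
```

Request:
step_arm(
  plan="0 0 0 0 0 0 255; 0 0 0 0 0 0 255",
)

```text
clock: 16.35
eef_pos: [489.9, 155.3, 219.5]
tcp_rot: [-3.142, 0.0, 2.975]
contact_force: [0.5, -0.1, -2.8]
opening: 0.499
grasp_force: 62.2
```

```bash
python3 - <<'E'
from h import *
np.set_printoptions(precision=3,suppress=True)
s=r.sense(); print(s["eef_pos"],s["tcp_rot"],s["opening"])
a=grab("wrist"); P=cloud(*a[1:]); Z=P[...,2]; near=(P[...,0]<560)&(P[...,1]<380)&(P[...,1]>-20)&(P[...,0]>380)
for A,b,n,lo in((80,90,"rim",150),(64,72,"floor",100),(108,120,"blk",300),(122,133,"arm",40),(138,155,"knob",2)): rects(P,near&(Z>A)&(Z<b),n,lo)
save("w5",a[0])
z0=np.nanmedian(Z[270:330,270:290]); m=abs(Z-z0)<4; m[:,:225]=0; m[:,338:]=0; rects(P,m,"inhand",300)
E
```

```text
[489.933 155.341 219.546] [-3.142  0.     2.975] 0.4985672726225825
rim [204. 193.] 799 [473.8  93. ] [83.6 33.9] 11.8 83.4
rim [249. 194.] 519 [484.1 129.9] [20.7 51.4] 60.8 83.1
rim [311. 193.] 547 [492.9 176.1] [21.5 50. ] 80.1 83.1
rim [379. 209.] 1622 [508.7 238. ] [62.4 63.1] 80.5 83.0
rim [199. 193.] 242 [475.8  91.2] [52.8 24.6] 25.8 85.0
floor [205. 190.] 4761 [483.4  84.7] [ 94.8 118.2] 80.3 68.3
floor [329. 185.] 6005 [488.  210.9] [184.8 100. ] 28.4 68.4
floor [410. 146.] 1434 [472.5 284.4] [109.1  28.9] 80.2 68.5
floor [280. 202.] 2609 [497.2 154.9] [48.3 46.7] 80.1 68.5
floor [439. 178.] 112 [497.7 295.7] [36.1  2.1] 79.6 68.4
floor [376. 203.] 2574 [511.7 239.1] [46.9 46. ] 80.3 68.7
blk [504. 179.] 680 [493.5 322.8] [35.4  9.8] 80.5 112.2
blk [147. 215.] 824 [477.8  57.9] [12.7 44.2] 81.2 118.1
blk [187. 216.] 1589 [482.   85.1] [21.6 44.7] 82.4 117.5
blk [513. 199.] 1267 [510.2 330.5] [55.9 12.4] 80.3 112.2
arm [333. 126.] 57 [433.2 201.3] [ 5.  12.4] 60.0 126.6
arm [253. 156.] 1663 [442.4 141.8] [65.5 16.7] 54.4 127.9
arm [383. 158.] 1422 [457.8 231.3] [53.3 16.6] 45.1 128.2
arm [162. 198.] 1618 [466.2  74.3] [16.7 65.2] 78.1 127.7
arm [502. 240.] 145 [535.8 315.7] [19.8  4.3] 79.6 125.5
knob [344. 131.] 406 [434.8 204.3] [12.1 12.4] 83.0 148.2
knob [203. 136.] 415 [423.7 119.7] [12.5 12.4] 79.4 147.9
knob [158. 252.] 369 [494.9  70.3] [12.4 12.4] 34.9 146.6
inhand [280. 315.] 9957 [494.6 155.5] [45.6 45.3] 80.7 235.0
```

Request:
step_arm(
  plan="0 0 0 0 0 -35 255; 0 0 0 0 0 -70 255; 0 0 0 0 0 -92 255; 0 0 0 0 0 -100 255; 0 0 0 0 0 -105 255; 0 0 0 0 0 -109 255; 0 0 0 0 0 -112 255; 0 0 0 0 0 -114 255",
)

```text
clock: 17.2
eef_pos: [490.8, 155.3, 105.4]
tcp_rot: [3.141, 0.001, 2.974]
contact_force: [0.3, 1.2, -1.5]
opening: 0.506
grasp_force: 62.0
```

Request:
step_arm(
  plan="0 0 0 0 0 -1 255; 0 0 0 0 0 -2 255",
)

```text
clock: 17.4
eef_pos: [490.5, 155.3, 103.2]
tcp_rot: [3.141, 0.001, 2.974]
contact_force: [-2.6, 0.2, 14.1]
opening: 0.507
grasp_force: 64.1
```

Request:
step_arm(
  plan="0 0 0 0 0 1 110; 0 0 0 0 0 1 90; 0 0 0 0 0 1 85; 0 0 0 0 0 5 80; 0 0 0 0 0 25 80; 0 0 0 0 0 60 80; 0 0 0 0 0 90 120; 0 0 0 -34 -18 90 150",
)

```text
clock: 18.2
eef_pos: [462.0, 139.2, 197.5]
tcp_rot: [3.137, 0.01, 2.974]
contact_force: [-0.5, 0.1, 0.2]
opening: 0.412
grasp_force: 0.0
```

```bash
python3 - <<'E'
from h import *
np.set_printoptions(precision=3,suppress=True)
a=grab("wrist"); s=r.sense(); print(s["eef_pos"],s["qvel"]); P=cloud(*a[1:]); Z=P[...,2]; near=(P[...,0]<560)&(P[...,1]<380)&(P[...,1]>-20)&(P[...,0]>380)
for A,b,n,lo in((108,120.5,"blk",300),(138,155,"knob",20),(124,131,"arm",100)): rects(P,near&(Z>A)&(Z<b),n,lo)
E
```

```text
[452.225 135.323 194.13 ] [0.006 0.072 0.008 0.003 0.018 0.022]
blk [539. 220.] 618 [493.1 319.4] [29.4 10.4] 80.1 112.0
blk [209. 254.] 1472 [481.7  86.3] [20.  44.3] 83.0 117.5
blk [169. 258.] 991 [477.5  58.4] [13.1 44. ] 81.3 118.0
blk [305. 256.] 3156 [494.9 155.4] [43.9 44.7] 80.3 118.0
blk [536. 240.] 819 [508.4 319.2] [33.6 12.7] 79.8 112.0
knob [384. 179.] 508 [434.9 204.3] [12.2 12.4] 81.1 147.5
knob [233. 185.] 468 [423.7 119.7] [12.7 12.2] 63.1 147.7
knob [183. 301.] 432 [494.1  70.6] [12.6 11.7] 64.6 146.2
arm [372. 168.] 115 [433.1 202.5] [ 7.4 12.8] 45.8 127.0
arm [281. 199.] 1638 [439.7 142.4] [68.1 16.6] 49.1 127.7
arm [422. 202.] 1282 [460.1 231. ] [51.4 16.7] 51.3 127.9
arm [185. 245.] 1508 [465.9  74.3] [17.1 64.9] 78.1 127.5
arm [543. 284.] 127 [535.3 315.2] [17.  4.] 84.6 126.2
```

Request:
step_arm(
  plan="0 0 0 -34 -18 0 150; 0 0 0 -34 -18 0 150; 0 0 0 -34 -18 -20 150; 0 0 0 -34 -18 -20 150",
)

```text
clock: 18.65
eef_pos: [421.2, 118.9, 171.6]
tcp_rot: [-3.141, -0.002, 2.973]
contact_force: [0.0, 0.0, -0.2]
opening: 0.412
grasp_force: 0.0
```

Request:
step_arm(
  plan="0 0 0 1 0 -15 150; 0 0 0 1 0 -26 150; 0 0 0 1 0 -26 150; 0 0 0 1 0 -26 255; 0 0 0 1 0 -26 255; 0 0 0 1 0 -26 255; 0 0 0 1 0 -26 255; 0 0 0 1 0 -26 255",
  force=25,
)

```text
clock: 19.45
eef_pos: [423.5, 119.2, 147.2]
tcp_rot: [3.141, 0.001, 2.974]
contact_force: [-0.4, 0.3, 1.6]
opening: 0.133
grasp_force: 25.4
```

Request:
step_arm(
  plan="0 0 0 0 0 0 255; 0 0 0 5 -4 0 255; 0 0 0 12 -7 0 255; 0 0 0 18 -9 0 255; 0 0 0 25 -10 0 255; 0 0 0 31 -11 0 255; 0 0 0 38 -10 0 255; 0 0 0 45 -9 0 255",
)

```text
clock: 20.25
eef_pos: [467.8, 109.4, 146.9]
tcp_rot: [-3.14, -0.002, 2.975]
contact_force: [-2.2, -5.9, 6.6]
opening: 0.137
grasp_force: 27.1
```

Request:
step_arm(
  plan="0 0 0 6 2 0 255; 0 0 0 12 5 0 255; 0 0 0 18 9 0 255; 0 0 0 23 13 0 255; 0 0 0 28 19 0 255; 0 0 0 32 24 0 255; 0 0 0 35 30 0 255; 0 0 0 37 36 0 255",
)

```text
clock: 21.05
eef_pos: [509.9, 145.0, 147.7]
tcp_rot: [-3.141, 0.009, 2.975]
contact_force: [14.9, -8.5, -5.1]
opening: 0.134
grasp_force: 26.9
```

Request:
step_arm(
  plan="0 0 0 2 7 0 255; 0 0 0 2 9 0 255; 0 0 0 2 9 0 255",
)

```text
clock: 21.35
eef_pos: [511.2, 154.1, 147.6]
tcp_rot: [-3.141, 0.008, 2.976]
contact_force: [14.1, -10.0, -4.2]
opening: 0.133
grasp_force: 26.3
```

Request:
step_arm(
  plan="0 0 0 0 0 0 200; 0 0 0 0 0 0 170; 0 0 0 0 0 0 160; 0 0 0 0 0 15 150; 0 0 0 0 0 32 150; 0 0 0 -40 25 32 150; 0 0 0 -77 50 32 150; 0 0 0 -77 50 32 150",
)

```text
clock: 22.15
eef_pos: [425.9, 206.4, 178.4]
tcp_rot: [-3.141, -0.003, 2.976]
contact_force: [-0.2, 0.2, 0.1]
opening: 0.412
grasp_force: 0.0
```

Request:
step_arm(
  plan="0 0 0 0 0 0 150; 0 0 0 0 0 0 150",
)

```text
clock: 22.35
eef_pos: [430.9, 205.2, 179.0]
tcp_rot: [3.141, 0.001, 2.974]
contact_force: [1.0, -0.8, -0.8]
opening: 0.411
grasp_force: 0.0
```

```bash
python3 - <<'E'
from h import *
np.set_printoptions(precision=3,suppress=True)
s=r.sense(); print(s["eef_pos"],s["qvel"]);a=grab("wrist");  P=cloud(*a[1:]); Z=P[...,2]; near=(P[...,0]<560)&(P[...,1]<380)&(P[...,1]>-20)&(P[...,0]>380)
for A,b,n,lo in((138,155,"knob",20),(124,131,"arm",100)): rects(P,near&(Z>A)&(Z<b),n,lo)
E
```

```text
[430.899 205.181 179.015] [-0.013  0.007 -0.006 -0.001  0.002  0.001]
knob [279. 260.] 521 [434.4 204.9] [12.4 11.9] 35.2 147.0
arm [299. 257.] 738 [442.8 213.6] [37.  12.2] 46.9 127.4
arm [ 92. 313.] 1495 [463.6  75.8] [16.3 59.8] 80.4 127.3
arm [357. 284.] 165 [469.1 249. ] [16.6  6.9] 17.0 127.5
```

Request:
step_arm(
  plan="0 0 0 3 0 -15 150; 0 0 0 3 0 -32 150; 0 0 0 3 0 -32 150; 0 0 0 3 0 -32 255; 0 0 0 3 0 -32 255; 0 0 0 3 0 -32 255; 0 0 0 3 0 -32 255; 0 0 0 3 0 -32 255",
  force=25,
)

```text
clock: 23.2
eef_pos: [433.7, 205.3, 147.3]
tcp_rot: [3.141, 0.001, 2.974]
contact_force: [1.0, -0.5, -0.4]
opening: 0.134
grasp_force: 25.4
```

Request:
step_arm(
  plan="0 0 0 0 0 0 255; 0 0 0 5 -4 0 255; 0 0 0 12 -8 0 255; 0 0 0 18 -10 0 255; 0 0 0 25 -12 0 255; 0 0 0 32 -13 0 255; 0 0 0 39 -13 0 255; 0 0 0 46 -11 0 255",
)

```text
clock: 24.0
eef_pos: [478.6, 192.4, 146.9]
tcp_rot: [-3.138, -0.002, 2.975]
contact_force: [-2.4, -14.2, 10.2]
opening: 0.134
grasp_force: 28.0
```

Request:
step_arm(
  plan="0 0 0 7 2 0 255; 0 0 0 13 4 0 255; 0 0 0 19 8 0 255; 0 0 0 24 12 0 255; 0 0 0 29 18 0 255; 0 0 0 33 23 0 255; 0 0 0 36 29 0 255; 0 0 0 38 36 0 255",
)

```text
clock: 24.8
eef_pos: [522.8, 228.5, 147.8]
tcp_rot: [3.141, 0.01, 2.975]
contact_force: [19.9, -10.1, -7.3]
opening: 0.133
grasp_force: 26.8
```

Request:
step_arm(
  plan="0 0 0 1 6 0 255; 0 0 0 1 8.5 0 255; 0 0 0 1 8.5 0 255",
)

```text
clock: 25.1
eef_pos: [523.8, 237.2, 147.8]
tcp_rot: [-3.141, 0.011, 2.976]
contact_force: [20.8, -12.4, -6.8]
opening: 0.13
grasp_force: 26.2
```

Request:
step_arm(
  plan="0 0 0 0 0 0 200; 0 0 0 0 0 0 170; 0 0 0 0 0 0 150; 0 0 0 0 0 20 130; 0 0 0 0 0 60 120; 0 0 0 -35 20 100 120; 0 0 0 -70 40 120 120; 0 0 0 -70 40 120 120",
)

```text
clock: 25.9
eef_pos: [446.0, 281.0, 270.2]
tcp_rot: [3.138, 0.002, 2.976]
contact_force: [1.4, -0.3, -0.2]
opening: 0.528
grasp_force: 0.0
```

```bash
python3 - <<'E'
from h import *
np.set_printoptions(precision=3,suppress=True)
s=r.sense(); print(s["eef_pos"],s["qvel"]);a=grab("wrist");  np.savez("w6.npz",p=a[0],d=a[1],K=a[2],T=a[3]);P=cloud(*a[1:]); Z=P[...,2]; near=(P[...,0]<580)&(P[...,1]<380)&(P[...,1]>-20)&(P[...,0]>380)
for A,b,n,lo in((138,155,"knob",20),(122,131,"arm",40),(108,121,"blk",100),(92,121,"lock",30)): rects(P,near&(Z>A)&(Z<b),n,lo)
save("w6",a[0])
E
```

```text
[446.036 281.035 270.244] [-0.022  0.043  0.012 -0.033 -0.046 -0.04 ]
knob [ 55. 292.] 252 [494.4  71.1] [12.3 12.1] 45.8 145.7
knob [149. 291.] 228 [508.5 153.8] [12.4 11.2] 29.1 146.1
knob [243. 292.] 212 [522.9 235.7] [11.9 12. ] 21.4 146.5
arm [ 61. 251.] 993 [466.6  74.3] [16.8 66.8] 77.8 126.9
arm [153. 251.] 880 [480.4 157.2] [16.3 65.6] 78.1 127.1
arm [244. 250.] 796 [493.4 239.7] [16.2 63.9] 78.0 127.4
blk [ 67. 221.] 189 [441.   83.4] [16.9  9.2] 17.5 114.4
blk [158. 220.] 129 [453.5 166.1] [16.1  7.2] 35.1 114.5
blk [331. 232.] 388 [493.3 323.1] [33.9 10. ] 80.6 111.9
blk [ 84. 259.] 1210 [481.8  83.4] [27.2 45.3] 82.5 116.7
blk [ 50. 260.] 353 [477.1  56.8] [10.1 43.8] 81.6 117.8
blk [140. 261.] 536 [491.9 140.4] [13.2 44. ] 81.2 118.0
blk [172. 261.] 985 [496.5 167.5] [21.4 44.4] 82.2 117.2
blk [341. 247.] 750 [510.6 330.6] [55.  13.5] 80.1 112.0
lock [335. 232.] 2540 [499.5 323.5] [85.1 60.3] 18.6 107.3
lock [ 85. 249.] 2176 [469.8  83.9] [72.7 33. ] 8.8 110.6
lock [160. 217.] 266 [453.6 166.1] [16.4  7.2] 35.1 107.1
lock [246. 216.] 184 [465.9 246.8] [16.2  7. ] 63.8 107.1
lock [174. 257.] 1350 [496.1 165.1] [26.  44.3] 81.3 112.6
lock [140. 260.] 555 [491.9 140.4] [13.2 44. ] 81.2 117.5
lock [ 50. 260.] 353 [477.1  56.8] [10.1 43.8] 81.6 117.8
```

View pics/w6.png

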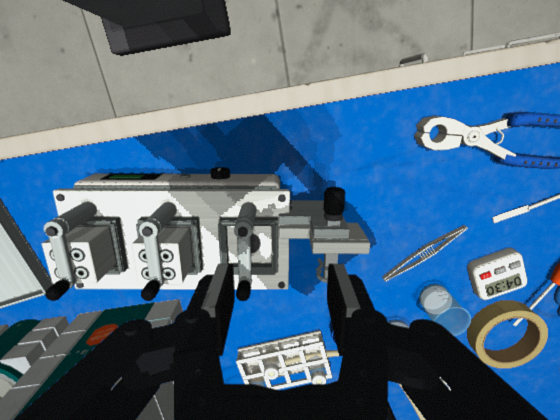

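Request:
step_arm(
  plan="0 0 -8 12 5 0 150; 0 0 -16 24 10 0 150; 0 0 -24 36 15 0 150; 0 0 -32 48 20 0 150; 0 0 -40 60 25 0 150; 0 0 -48 72 30 0 150; 0 0 -56 87 35 -10 150; 0 0 -64 87 35 -20 150",
)

```text
clock: 26.75
eef_pos: [537.1, 313.6, 245.4]
tcp_rot: [3.141, 0.0, 1.851]
contact_force: [0.2, -0.8, -0.4]
opening: 0.411
grasp_force: 0.0
```

Request:
step_arm(
  plan="0 0 -8 0 0 -20 150; 0 0 -16 0 0 -40 150; 0 0 -24 0 0 -55 150; 0 0 -26 0 0 -55 150; 0 0 -26 0 0 -55 150; 0 0 -26 0 0 -55 150",
)

```text
clock: 27.35
eef_pos: [535.5, 313.3, 191.2]
tcp_rot: [-3.141, 0.001, 1.404]
contact_force: [-0.9, 0.3, 0.8]
opening: 0.411
grasp_force: 0.0
```

```bash
python3 - <<'E'
from h import *
np.set_printoptions(precision=3,suppress=True)
s=r.sense(); print(s["eef_pos"],s["tcp_rot"],s["qpos"],s["qvel"]);a=grab("wrist");  np.savez("w7.npz",p=a[0],d=a[1],K=a[2],T=a[3]);P=cloud(*a[1:]); Z=P[...,2]; near=(P[...,0]<580)&(P[...,1]<380)&(P[...,1]>275)&(P[...,0]>440)
for A,b,n,lo in((118,131,"clip",10),(108,116,"lug",50),(92,106,"bar",30)): rects(P,near&(Z>A)&(Z<b),n,lo)
save("w7",a[0])
E
```

```text
[535.47  313.299 191.246] [-3.141  0.001  1.404] [ 0.527  0.4    1.693 -0.     1.049  0.694] [ 0.003 -0.01  -0.004  0.001  0.002  0.003]
clip [279. 228.] 202 [536.9 316.3] [23.9  3.3] 80.3 124.8
lug [238. 207.] 1448 [510.9 330.7] [54.8 12.3] 80.3 112.2
lug [216. 222.] 739 [494.5 323.3] [33.7 10.2] 80.2 112.1
bar [268. 208.] 1156 [531.1 331.6] [40.2 55.6] 2.4 101.4
bar [224. 209.] 262 [499.3 323.9] [ 9.9 35.1] 7.1 100.5
bar [187. 210.] 739 [471.9 330.7] [18.6 33.4] 80.7 102.9
```

View pics/w7.png

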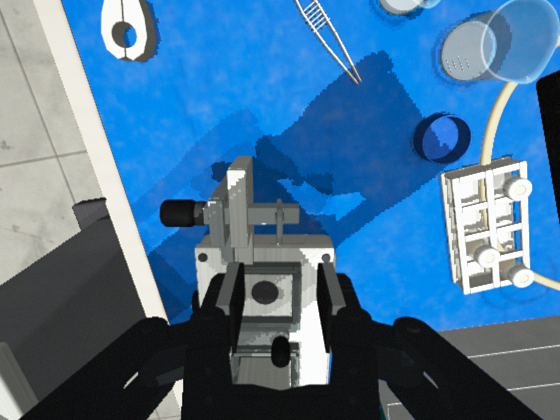

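Request:
step_arm(
  plan="0 0 0 1 3 -25 150; 0 0 0 1 3 -45 150; 0 0 0 1 3 -58 150; 0 0 0 1 3 -62 150; 0 0 0 1 3 -62 150; 0 0 0 1 3 -62 150",
  force=40,
)

```text
clock: 28.0
eef_pos: [536.8, 316.9, 130.7]
tcp_rot: [3.141, -0.001, 1.403]
contact_force: [0.4, 1.0, -0.2]
opening: 0.41
grasp_force: 0.0
```

Request:
step_arm(
  plan="0 0 0 0 0 0 255; 0 0 0 0 0 0 255; 0 0 0 0 0 0 255; 0 0 0 0 0 0 255; 0 0 0 0 0 0 255; 0 0 0 0 0 0 255; 0 0 0 0 0 0 255",
  force=40,
)

```text
clock: 28.7
eef_pos: [536.3, 316.7, 129.8]
tcp_rot: [3.141, -0.0, 1.403]
contact_force: [0.8, 1.2, 0.3]
opening: 0.021
grasp_force: 39.1
```

Request:
step_arm(
  plan="0 0 0 0 0 5 255; 0 0 0 0 0 12 255; 0 0 0 0 0 20 255; 0 0 0 0 0 30 255; 0 0 0 0 0 40 255; 0 0 0 0 0 55 255; 0 0 0 0 0 70 255; 0 0 0 0 0 90 255",
)

```text
clock: 29.5
eef_pos: [536.0, 316.6, 221.1]
tcp_rot: [-3.141, 0.0, 1.403]
contact_force: [-0.3, 0.4, 0.1]
opening: 0.023
grasp_force: 39.1
```

```bash
python3 - <<'E'
from h import *
np.set_printoptions(precision=3,suppress=True)
s=r.sense(); print(s["eef_pos"],s["opening"],s["grasp_force"])
a=grab("wrist"); P=cloud(*a[1:]); Z=P[...,2]; save("w8",cv2.resize(a[0][140:420,140:420],None,fx=2,fy=2))
b=grab("top"); P=cloud(*b[1:]); Z=P[...,2];near=(P[...,0]<600)&(P[...,1]<20)&(P[...,1]>-300)&(P[...,0]>340)
rects(P,near&(Z>12)&(Z<30),"tray",100)
E
```

```text
[536.017 316.573 221.06 ] 0.022648309943244207 39.07593987300061
tray [317. 262.] 255 [ 477.8 -125.3] [175.2 125.8] 9.0 19.1
```

View pics/w8.png

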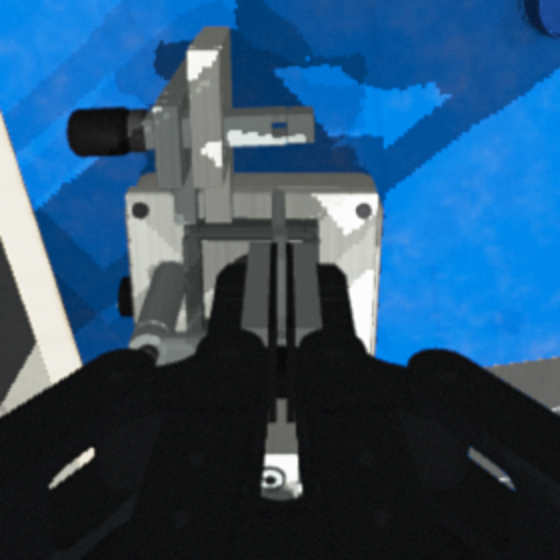

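Request:
step_arm(
  plan="0 0 0 -15 -35 0 255; 0 0 0 -30 -75 0 255; 0 0 0 -40 -115 0 255; 0 0 0 -50 -155 0 255; 0 0 0 -56 -195 0 255; 0 0 0 -56 -235 0 255; 0 0 0 -56 -275 0 255; 0 0 0 -56 -310 0 255",
)

```text
clock: 30.4
eef_pos: [479.8, 4.9, 220.0]
tcp_rot: [3.141, 0.0, 1.403]
contact_force: [0.5, -0.3, 1.1]
opening: 0.024
grasp_force: 39.1
```

Request:
step_arm(
  plan="0 0 0 0 -40 0 255; 0 0 0 0 -80 -20 255; 0 0 0 0 -120 -50 255; 0 0 0 0 -155 -90 255; 0 0 0 0 -157 -125 255; 0 0 0 0 -157 -145 255; 0 0 0 0 -157 -155 255; 0 0 0 0 -157 -157 255",
)

```text
clock: 31.2
eef_pos: [479.7, -150.1, 62.0]
tcp_rot: [-3.14, -0.0, 1.403]
contact_force: [-0.4, -0.1, -0.2]
opening: 0.024
grasp_force: 39.1
```

Request:
step_arm(
  plan="0 0 0 0 0 0 255; 0 0 0 0 0 0 255",
)

```text
clock: 31.4
eef_pos: [481.1, -150.3, 64.0]
tcp_rot: [3.14, 0.0, 1.403]
contact_force: [-0.3, -0.4, 0.7]
opening: 0.023
grasp_force: 39.1
```

Request:
step_arm(
  plan="0 0 0 0 0 -2 255; 0 0 0 0 0 -2 225; 0 0 0 0 0 -2 200; 0 0 0 0 0 -2 190; 0 0 0 0 0 15 180; 0 0 0 0 0 50 150; 0 0 0 0 20 95 130; 0 0 0 0 60 130 130",
)

```text
clock: 32.2
eef_pos: [480.9, -93.5, 193.2]
tcp_rot: [3.139, 0.0, 1.4]
contact_force: [0.7, 0.8, 0.8]
opening: 0.493
grasp_force: 0.0
```

```bash
python3 - <<'E'
from h import *
np.set_printoptions(precision=3,suppress=True)
s=r.sense(); print(s["eef_pos"],s["opening"])
a=grab("wrist"); save("w9",a[0])
E
```

```text
[480.944 -93.527 193.179] 0.49288901433732923
```

View pics/w9.png

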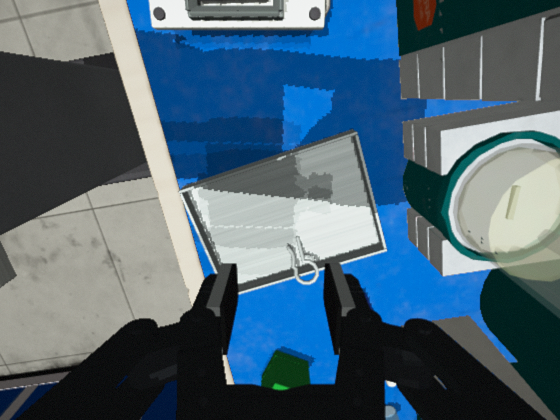

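Request:
step_arm(
  plan="0 0 8 0 40 20 130; 0 0 16 0 80 40 130; 0 0 24 0 120 50 130; 0 0 32 -10 160 50 130; 0 0 40 -20 200 50 130; 0 0 48 -30 240 50 130; 0 0 56 -40 275 50 130; 0 0 64 -50 310 50 130",
)

```text
clock: 33.05
eef_pos: [429.4, 218.8, 240.8]
tcp_rot: [3.141, 0.0, 2.526]
contact_force: [0.6, -0.3, 0.4]
opening: 0.49
grasp_force: 0.0
```

Request:
step_arm(
  plan="0 0 8 0 30 0 130; 0 0 16 0 60 0 130; 0 0 24 0 90 0 130; 0 0 26 0 90 0 130; 0 0 26 0 90 0 130; 0 0 26 0 90 0 130",
)

```text
clock: 33.65
eef_pos: [430.0, 307.0, 240.6]
tcp_rot: [-3.141, -0.0, 2.972]
contact_force: [0.2, -0.3, -0.3]
opening: 0.492
grasp_force: 0.0
```

```bash
python3 - <<'E'
from h import *
np.set_printoptions(precision=3,suppress=True)
s=r.sense(); print(s["eef_pos"],s["tcp_rot"],s["qvel"]);a=grab("wrist");P=cloud(*a[1:]); Z=P[...,2]; near=(P[...,0]<580)&(P[...,1]<380)&(P[...,1]>275)&(P[...,0]>440)
for A,b,n,lo in((118,131,"clip",10),(110,116,"lug",50),(100,109,"bar",30)): rects(P,near&(Z>A)&(Z<b),n,lo)
dark=near&(a[0].max(2)<45)&(Z>85)&(P[...,0]<500); rects(P,dark,"knob",40)
E
```

```text
[430.002 306.997 240.583] [-3.141 -0.     2.972] [-0.012 -0.003  0.001  0.001 -0.001  0.   ]
lug [307. 267.] 355 [493.3 321. ] [29.1 10.4] 80.0 112.3
lug [307. 282.] 405 [507.9 318.7] [28.9 11.9] 80.1 112.2
bar [311. 242.] 867 [472.1 326.8] [33.2 36.9] 80.9 105.1
bar [307. 274.] 98 [502.9 319.8] [29.2  1.8] 80.6 106.3
bar [313. 302.] 330 [535.3 321. ] [11.5 30.4] 82.4 103.5
knob [312. 234.] 686 [471.7 328.6] [18.3 35.4] 81.6 104.3
knob [332. 330.] 200 [443.  327.5] [1.9 6.3] 80.1 255.5
knob [422. 393.] 1928 [445.7 350.8] [11.3 19.2] 0.0 287.8
```

Request:
step_arm(
  plan="0 0 0 18 11 -30 130; 0 0 0 35 22 -70 130; 0 0 0 35 22 -105 130; 0 0 0 35 22 -130 130; 0 0 0 35 22 -142 130; 0 0 0 35 22 -144 130; 0 0 0 35 22 -144 130; 0 0 0 35 22 -144 130",
)

```text
clock: 34.5
eef_pos: [466.1, 329.8, 98.3]
tcp_rot: [3.14, 0.002, 2.973]
contact_force: [-0.1, -0.9, 0.2]
opening: 0.492
grasp_force: 0.0
```

Request:
step_arm(
  plan="0 0 0 0 0 0 255; 0 0 0 0 0 0 255; 0 0 0 0 0 0 255; 0 0 0 0 0 0 255; 0 0 0 0 0 0 255; 0 0 0 0 0 0 255",
  force=50,
)

```text
clock: 35.1
eef_pos: [465.7, 329.7, 97.5]
tcp_rot: [3.141, 0.001, 2.974]
contact_force: [-0.4, -0.2, 6.7]
opening: 0.209
grasp_force: 48.9
```

Request:
step_arm(
  plan="0 0 0 -4.9 0.8 0 255; 0 0 0 -9.9 1.7 0 255; 0 0 0 -14.8 2.5 0 255; 0 0 0 -19.7 3.4 0 255; 0 0 0 -24.6 4.2 0 255",
)

```text
clock: 35.6
eef_pos: [440.2, 333.6, 96.8]
tcp_rot: [3.142, 0.0, 2.974]
contact_force: [3.8, 0.3, 3.1]
opening: 0.212
grasp_force: 48.7
```

Request:
step_arm(
  plan="0 0 0 -9.9 1.7 0 255; 0 0 0 -19.7 3.4 0 255; 0 0 0 -29.6 5 0 255; 0 0 0 -39.4 6.7 0 255; 0 0 0 -49.3 8.4 0 255; 0 0 0 -54 9.2 0 255; 0 0 0 -54 9.2 0 255",
)

```text
clock: 36.3
eef_pos: [385.5, 342.6, 96.6]
tcp_rot: [-3.141, -0.001, 2.974]
contact_force: [0.0, 0.8, -1.6]
opening: 0.21
grasp_force: 48.9
```

```bash
python3 - <<'E'
from h import *
np.set_printoptions(precision=3,suppress=True)
s=r.sense(); print(s["eef_pos"],s["tcp_rot"],s["contact_force"],s["wrist_torque"]);a=grab("wrist");P=cloud(*a[1:]); Z=P[...,2]; near=(P[...,0]<580)&(P[...,1]<380)&(P[...,1]>275)&(P[...,0]>380)
for A,b,n,lo in((110,116,"lug",50),(98,109,"bar",30)): rects(P,near&(Z>A)&(Z<b),n,lo)
save("w10",a[0])
b=grab("top"); P=cloud(*b[1:]); Z=P[...,2];near=(P[...,0]<600)&(P[...,1]<20)&(P[...,1]>-300)&(P[...,0]>340)
rects(P,near&(Z>12)&(Z<30),"tray",100)
save("t10",cv2.resize(b[0][225:305,280:400],None,fx=6,fy=6,interpolation=cv2.INTER_CUBIC))
c=grab("scene"); save("s10",cv2.resize(c[0][235:300,225:315],None,fx=7,fy=7,interpolation=cv2.INTER_CUBIC))
cv2.imwrite("pics/m10.png",np.vstack([cv2.resize(cv2.imread("pics/s10.png"),(400,290)),cv2.resize(cv2.imread("pics/t10.png"),(400,267))]))
E
```

```text
[385.531 342.629  96.561] [-3.141 -0.001  2.974] [ 0.018  0.787 -1.605] [-0.009  0.029  0.   ]
lug [330. 300.] 108 [383.2 363.5] [6.  1.9] 82.1 112.5
bar [281. 332.] 3189 [408.4 339.5] [18.2 60.6] 80.5 103.0
bar [327. 288.] 202 [383.6 363.5] [6.3 2. ] 79.3 103.8
tray [323. 252.] 192 [ 478.7 -128.2] [175.  130.8] 8.7 19.8
```

View pics/m10.png

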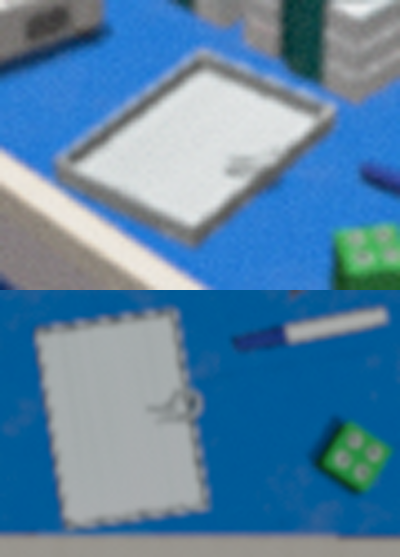

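Request:
step_arm(
  plan="0 0 0 0 0 40 255; 0 0 0 0 -10 85 255; 0 0 5 0 -45 105 255; 0 0 10 5 -85 105 255; 0 0 15 10 -125 105 255; 0 0 18.5 15 -165 105 255; 0 0 18.5 20 -205 105 255; 0 0 18.5 25 -240 105 255",
)

```text
clock: 37.25
eef_pos: [411.8, 100.7, 202.0]
tcp_rot: [-3.141, 0.001, -2.987]
contact_force: [-0.5, 0.6, -0.2]
opening: 0.21
grasp_force: 49.2
```

Request:
step_arm(
  plan="0 0 0 5 -40 0 255; 0 0 0 10 -80 0 255; 0 0 0 15 -120 -10 255; 0 0 0 22 -160 -40 255; 0 0 0 28 -200 -75 255; 0 0 0 28 -220 -110 255; 0 0 0 28 -220 -130 255; 0 0 0 28 -220 -140 255",
)

```text
clock: 38.05
eef_pos: [438.5, -118.1, 59.9]
tcp_rot: [3.14, -0.003, -2.989]
contact_force: [-0.4, 0.4, -0.6]
opening: 0.213
grasp_force: 49.3
```

Request:
step_arm(
  plan="0 0 0 0 0 0 255; 0 0 0 0 0 0 255",
)

```text
clock: 38.25
eef_pos: [440.2, -117.1, 62.4]
tcp_rot: [-3.141, 0.001, -2.986]
contact_force: [0.3, 0.7, 0.1]
opening: 0.214
grasp_force: 49.3
```

```bash
python3 - <<'E'
from h import *
np.set_printoptions(precision=3,suppress=True)
s=r.sense(); print(s["eef_pos"],s["tcp_rot"],s["contact_force"])
a=grab("wrist");P=cloud(*a[1:]); Z=P[...,2]; near=(P[...,0]<620)&(P[...,1]<0)&(P[...,1]>-220)&(P[...,0]>380)
rects(P,near&(Z>17)&(Z<30),"tray",100)
E
```

```text
[ 440.22  -117.116   62.449] [-3.141  0.001 -2.986] [0.252 0.69  0.113]
tray [239. 222.] 3964 [ 445.3 -135.5] [ 99.9 132.6] 8.6 20.4
tray [181. 410.] 101 [ 574.4 -165.9] [ 3.9 14.2] 12.8 19.2
```

Request:
step_arm(
  plan="0 0 0 0 0 -15 255; 0 0 0 0 0 -28 255; 0 0 0 0 0 -37 255; 0 0 0 0 0 -41 255; 0 0 0 0 0 -43 255; 0 0 0 0 0 -43 255",
)

```text
clock: 38.9
eef_pos: [439.9, -117.3, 19.0]
tcp_rot: [-3.141, 0.0, -2.986]
contact_force: [0.8, 0.0, -0.5]
opening: 0.213
grasp_force: 49.3
```

Request:
step_arm(
  plan="0 0 0 0 0 0 210; 0 0 0 0 0 0 185; 0 0 0 0 0 0 175; 0 0 0 0 0 3 170; 0 0 0 0 0 15 170; 0 0 0 0 0 50 170; 0 0 0 0 0 100 150; 0 0 0 0 0 150 150",
)

```text
clock: 39.7
eef_pos: [438.9, -117.1, 171.0]
tcp_rot: [3.141, -0.001, -2.987]
contact_force: [1.1, -1.3, -0.5]
opening: 0.413
grasp_force: 0.0
```

```bash
python3 - <<'E'
from h import *
np.set_printoptions(precision=3,suppress=True)
s=r.sense(); print(s["eef_pos"],s["tcp_rot"])
a=grab("wrist");np.savez("w11.npz",p=a[0],d=a[1],K=a[2],T=a[3]);P=cloud(*a[1:]); Z=P[...,2]; near=(P[...,0]<620)&(P[...,1]<0)&(P[...,1]>-220)&(P[...,0]>380)
rects(P,near&(Z>17)&(Z<30),"tray",50)
save("w11",cv2.resize(a[0][100:400,100:460],None,fx=2.0,fy=2.0))
E
```

```text
[ 438.862 -117.095  171.007] [ 3.141 -0.001 -2.987]
tray [247. 196.] 1921 [ 473.1 -130.9] [155.7 132.2] 8.8 20.5
tray [281. 211.] 1016 [ 462.6 -113.1] [68.8 17.8] 9.3 20.0
tray [280. 315.] 346 [564. -97.] [ 4.9 77.7] 9.4 19.5
tray [278. 351.] 774 [604.9 -94.5] [84.6 11.3] 88.9 23.8
```

View pics/w11.png

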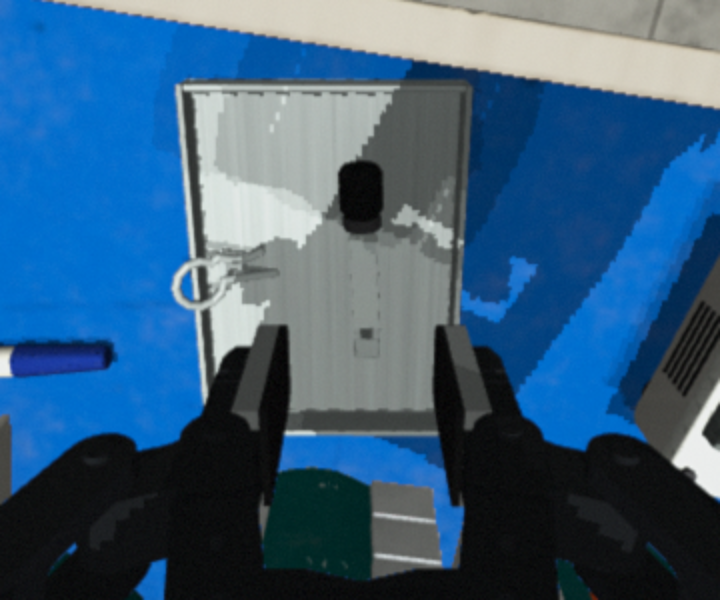

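```bash
python3 - <<'E'
from h import *
np.set_printoptions(precision=1,suppress=True)
z=np.load("w11.npz");P=cloud(z["d"],z["K"],z["T"])
for cx,cy in((185,283),(200,262),(205,303),(228,268),(235,256),(245,268),(262,250),(275,271),(195,350)):
    v,u=int(100+cy/2),int(100+cx/2); print((cx,cy),P[v,u],np.nanmedian(P[v-1:v+2,u-1:u+2].reshape(-1,3),0))
E
```

```text
(185, 283) [ 505.3 -194.9    0.1] [ 505.2 -194.9    0.1]
(200, 262) [ 482.9 -183.5   23. ] [ 482.7 -183.5   23.2]
(205, 303) [ 503.1 -180.3   22.3] [ 503.1 -180.3   22.3]
(228, 268) [ 492.7 -173.5    3.9] [ 493.1 -173.5    2.9]
(235, 256) [ 481.2 -169.7   15. ] [ 481.8 -170.3   14.8]
(245, 268) [ 491.8 -165.9    3.4] [ 491.8 -165.9    3.4]
(262, 250) [ 478.3 -157.6    9.9] [ 478.6 -157.6    9. ]
(275, 271) [ 488.5 -151.     8. ] [ 488.7 -151.     7. ]
(195, 350) [ 543.  -187.3   -0.2] [ 543.  -187.3    0.4]
```

Request:
step_arm(
  plan="0 0 -8 10 0 0 150; 0 0 -16 20 -10 0 150; 0 0 -24 30 -20 0 150; 0 0 -32 38 -30 0 150; 0 0 -40 38 -40 0 150; 0 0 -48 38 -45 0 150; 0 0 -56 38 -45 0 150; 0 0 -64 38 -45 0 150",
)

```text
clock: 40.55
eef_pos: [477.5, -162.5, 169.6]
tcp_rot: [3.141, 0.0, 2.173]
contact_force: [0.4, -0.2, -0.9]
opening: 0.415
grasp_force: 0.0
```

Request:
step_arm(
  plan="0 0 -8 0 0 -20 170; 0 0 -16 0 0 -40 170; 0 0 -24 0 0 -60 170; 0 0 -26 0 0 -60 170; 0 0 -26 0 0 -60 170; 0 0 -26 0 0 -60 170",
)

```text
clock: 41.15
eef_pos: [478.0, -162.4, 109.6]
tcp_rot: [3.141, 0.001, 1.727]
contact_force: [-0.6, -0.2, -0.1]
opening: 0.335
grasp_force: 0.0
```

```bash
python3 - <<'E'
from h import *
np.set_printoptions(precision=3,suppress=True)
s=r.sense(); print(s["eef_pos"],s["tcp_rot"],s["opening"])
a=grab("wrist");np.savez("w12.npz",p=a[0],d=a[1],K=a[2],T=a[3])
save("w12",a[0])
E
```

```text
[ 477.971 -162.432  109.574] [3.141 0.001 1.727] 0.33522440996674663
```

View pics/w12.png

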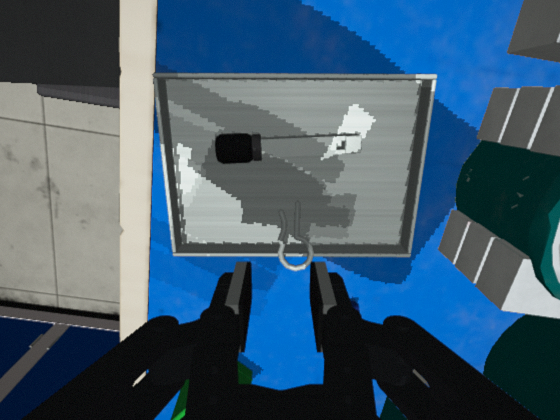

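Request:
step_arm(
  plan="0 0 0 8 2.5 -30 140; 0 0 0 8 2.5 -60 140; 0 0 0 8 2.5 -80 140; 0 0 0 8 2.5 -88 140; 0 0 0 8 2.5 -90 140; 0 0 0 8 2.5 -90 140; 0 0 0 8 2.5 -90 140",
  force=20,
)

```text
clock: 41.9
eef_pos: [486.4, -160.1, 19.8]
tcp_rot: [3.14, 0.001, 1.726]
contact_force: [-0.2, -0.3, -0.3]
opening: 0.446
grasp_force: 0.0
```

Request:
step_arm(
  plan="0 0 0 0 0 0 255; 0 0 0 0 0 0 255; 0 0 0 0 0 0 255; 0 0 0 0 0 0 255; 0 0 0 0 0 0 255; 0 0 0 0 0 0 255",
  force=20,
)

```text
clock: 42.5
eef_pos: [485.9, -159.8, 19.0]
tcp_rot: [3.141, 0.0, 1.726]
contact_force: [-0.1, -0.8, 4.5]
opening: 0.156
grasp_force: 19.4
```

Request:
step_arm(
  plan="0 0 0 0 0 8 255; 0 0 0 0 0 16 255; 0 0 8 0 8 18 255; 0 0 16 0 16 18 255; 0 0 24 0 22 18 255; 0 0 30 0 22 18 255; 0 0 30 0 22 10 255; 0 0 30 0 22 2 255",
)

```text
clock: 43.3
eef_pos: [485.9, -137.9, 20.7]
tcp_rot: [3.141, 0.001, 2.246]
contact_force: [0.3, -0.2, -0.2]
opening: 0.155
grasp_force: 19.2
```

Request:
step_arm(
  plan="0 0 0 0 0 0 255; 0 0 0 0 0 0 205; 0 0 0 0 0 0 195; 0 0 0 0 0 0 185; 0 0 0 0 0 10 185; 0 0 0 0 0 40 185; 0 0 0 0 0 85 185; 0 0 0 0 0 120 185",
)

```text
clock: 44.1
eef_pos: [485.8, -137.9, 143.4]
tcp_rot: [3.141, 0.001, 2.249]
contact_force: [0.0, -0.2, 0.1]
opening: 0.271
grasp_force: 0.0
```

```bash
python3 - <<'E'
from h import *
np.set_printoptions(precision=3,suppress=True)
s=r.sense(); print(s["eef_pos"],s["tcp_rot"],s["opening"])
a=grab("wrist");P=cloud(*a[1:])
# rectified top view: paint points by world xy, 2 px/mm
g=np.zeros((440,400,3),np.uint8); m=~np.isnan(P[...,0])&(P[...,0]>380)&(P[...,0]<600)&(P[...,1]>-230)&(P[...,1]<-30)&(P[...,2]<60)
g[(2*(P[m][:,0]-380)).astype(int),(2*(P[m][:,1]+230)).astype(int)]=a[0][m]
save("w13",np.hstack([cv2.resize(a[0][60:400,60:500],(500,386)),cv2.resize(cv2.dilate(g,np.ones((3,3))),(300,386))]))
E
```

```text
[ 485.774 -137.853  143.446] [3.141 0.001 2.249] 0.27100365700108786
```

View pics/w13.png

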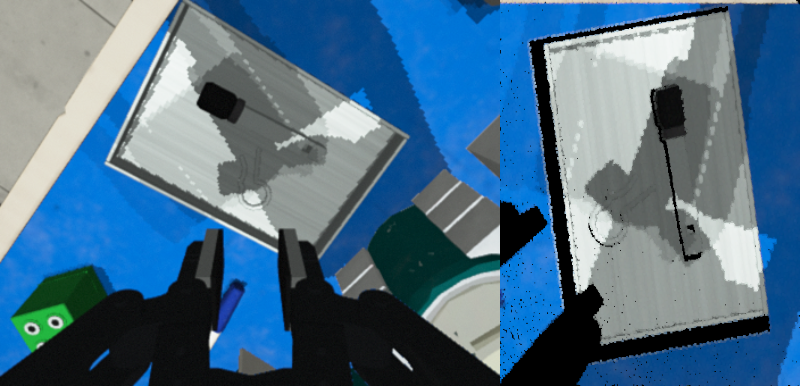

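Request:
step_arm(
  plan="0 0 5 0 10 40 255; 0 0 10 0 45 75 255; 0 0 15 0 85 75 255; 0 0 20 0 125 75 255; 0 0 25 0 165 75 255; 0 0 30 0 205 75 255; 0 0 35 0 245 75 255; 0 0 41 0 280 75 255",
)

```text
clock: 44.95
eef_pos: [485.3, 144.1, 216.5]
tcp_rot: [3.141, 0.001, 2.969]
contact_force: [0.5, -0.7, 0.4]
opening: -0.001
grasp_force: 0.0
```

Request:
step_arm(
  plan="0 0 0 0 40 0 255; 0 0 0 5 80 0 255; 0 0 0 12 120 0 255; 0 0 0 20 160 0 255; 0 0 0 28 200 0 255; 0 0 0 35 235 0 255; 0 0 0 35 255 0 255; 0 0 0 35 255 0 255",
)

```text
clock: 45.75
eef_pos: [520.2, 399.2, 215.9]
tcp_rot: [3.141, 0.0, 2.967]
contact_force: [-0.9, -0.6, 0.2]
opening: -0.001
grasp_force: 0.0
```

```bash
cat > dk.py <<'E'
from h import *
np.set_printoptions(precision=2,suppress=True)
s=r.sense(); print(s["clock"],s["eef_pos"],s["tcp_rot"],s["contact_force"],s["opening"])
for n,k in(("wrist",1),("top",6)):
    a=grab(n);P=cloud(*a[1:]); Z=P[...,2]; near=(P[...,0]<580)&(P[...,1]<400)&(P[...,1]>20)&(P[...,0]>400); print(n)
    for A,b,c,lo in((110,114.5,"lug",100/k),(138,152,"knob",20/k),(123,131,"arm",200/k)): rects(P,near&(Z>A)&(Z<b),c,lo)
E
python3 dk.py
```

```text
45.75 [520.18 399.23 215.86] [3.14 0.   2.97] [-0.87 -0.59  0.22] -0.0010504881157174092
wrist
lug [171. 196.] 612 [494.  323.2] [33.8 10.4] 80.6 112.1
lug [187. 215.] 1124 [510.5 331.1] [54.9 12.5] 80.5 112.2
knob [ 47. 271.] 433 [523.2 237. ] [12.4 11.7] 10.3 145.8
arm [ 54. 220.] 1632 [495.6 239.6] [17.6 67.9] 78.0 127.1
top
lug [149. 248.] 24 [506.4 334.1] [22.4 11.8] 79.2 112.3
lug [155. 255.] 17 [489.5 318.1] [21.8  8.1] 88.9 112.2
knob [183. 242.] 21 [518.4 235.2] [11.1 11.2] 46.4 148.3
knob [214. 248.] 17 [505.3 153.5] [11.3  9.3] 46.0 146.9
knob [245. 253.] 16 [490.6  70.3] [11.  11.1] 42.9 146.6
arm [182. 255.] 85 [489.5 241.1] [14.1 63.8] 80.8 127.5
arm [213. 261.] 96 [473.4 157.6] [16.4 58. ] 81.8 127.5
arm [243. 266.] 89 [460.2  76.4] [17.9 61. ] 79.7 127.7
```

Request:
step_arm(
  plan="0 0 0 0 0 -45 255; 0 0 0 0 0 -85 255; 0 0 0 0 0 -115 255; 0 0 0 0 0 -124 255; 0 0 0 -2 -10 -124 255; 0 0 0 -3.5 -20 -124 255; 0 0 0 -3.5 -20 -124 255",
)

```text
clock: 46.55
eef_pos: [517.7, 375.8, 93.7]
tcp_rot: [3.141, 0.001, 2.964]
contact_force: [-0.8, 0.4, 0.6]
opening: 0.002
grasp_force: 0.0
```

```bash
python3 dk.py
```

```text
46.55 [517.71 375.85  93.7 ] [3.14 0.   2.96] [-0.76  0.4   0.6 ] 0.002077290879617112
wrist
lug [133. 284.] 2176 [493.9 322.9] [34.3 11.2] 80.3 112.1
lug [280. 295.] 218 [508.6 378.2] [13.   1.9] 79.2 112.2
lug [156. 315.] 3099 [510.4 330.6] [55.3 13.2] 80.5 112.1
knob [165. 374.] 3857 [511.2 339.6] [27.9 24.4] 79.2 145.3
knob [249. 353.] 1104 [508.1 368.1] [13.3 17.8] 79.1 147.1
knob [312. 353.] 1104 [511.5 387. ] [12.6 18.2] 73.7 147.0
knob [356. 393.] 61 [532.7 399.2] [1.5 4.8] 87.0 139.2
arm [244. 326.] 1320 [509.7 365.9] [39.5 19.9] 41.9 127.5
arm [308. 328.] 1072 [520.9 386.8] [19.8 27.7] 73.2 127.4
top
lug [156. 249.] 30 [503.9 317.7] [27.5 11.1] 77.3 111.9
lug [150. 254.] 20 [491.2 332.4] [15.4  9.1] 76.4 112.0
knob [184. 243.] 21 [518.8 235.2] [10.4 11.6] 57.4 147.2
knob [214. 248.] 17 [504.9 153. ] [10.2  9.3] 46.5 148.1
knob [140. 249.] 5 [500.9 351.1] [6.6 4.2] 50.5 141.8
knob [246. 253.] 15 [490.9  69.8] [ 8.1 13.1] 87.9 147.8
arm [182. 255.] 87 [489.2 241.6] [15.1 63.4] 81.8 127.7
arm [213. 260.] 83 [473.1 156. ] [17.  58.6] 79.1 127.4
arm [244. 266.] 76 [458.2  75.4] [14.2 57.3] 81.0 127.1
```

Request:
step_arm(
  plan="0 0 0 -0.5 -2.5 0 255; 0 0 0 -0.9 -5 0 255; 0 0 0 -1.3 -7.5 0 255; 0 0 0 -1.7 -10 0 255; 0 0 0 -1.7 -10 0 255; 0 0 0 -1.7 -10 0 255",
)

```text
clock: 47.25
eef_pos: [515.4, 367.2, 91.7]
tcp_rot: [-3.142, -0.0, 2.965]
contact_force: [0.8, 1.3, -0.4]
opening: 0.001
grasp_force: 0.0
```

```bash
python3 dk.py
```

```text
47.25 [515.4  367.17  91.68] [-3.14 -0.    2.96] [ 0.75  1.33 -0.37] 0.0008522282328472183
wrist
lug [155. 288.] 2193 [493.5 322.9] [34.2 10.9] 80.3 112.1
lug [280. 298.] 246 [506.2 369.5] [13.2  2.2] 78.2 112.3
lug [159. 318.] 2646 [509.8 326.3] [54.5 13.6] 80.1 112.1
knob [157. 378.] 4028 [509.  329.7] [27.1 24.6] 79.0 145.5
knob [247. 357.] 1255 [503.7 363.5] [21.2 11. ] 29.2 147.4
knob [314. 357.] 1273 [506.1 376. ] [10.6 20.9] 40.4 147.5
knob [376. 356.] 458 [512.3 397. ] [6.  7.4] 88.7 141.3
knob [378. 405.] 622 [529.7 396.5] [ 6.8 11.5] 31.5 142.4
arm [238. 329.] 1577 [506.8 356.2] [40.4 20.1] 44.6 127.3
arm [320. 329.] 1487 [511.8 379.3] [19.2 38. ] 30.1 127.2
top
lug [157. 250.] 17 [502.1 315.3] [14.2 11.3] 89.4 112.3
lug [154. 255.] 27 [489.3 323.3] [30.7  9.5] 79.4 111.9
knob [185. 243.] 17 [517.8 231.7] [11.5 10.9] 5.7 146.8
knob [146. 244.] 4 [515.  334.1] [5.1 3.1] 78.5 147.8
knob [216. 248.] 16 [503.8 148.8] [10.2  9.4] 53.6 148.7
knob [144. 250.] 6 [498.  338.9] [7.9 5.5] 83.1 146.9
knob [247. 254.] 18 [489.4  65.9] [10.4 10.6] 2.4 147.4
arm [184. 255.] 98 [490.5 238.2] [16.3 65.6] 83.2 127.1
arm [214. 261.] 88 [471.4 153. ] [20.5 54.8] 82.2 127.3
arm [245. 266.] 84 [458.3  72. ] [15.  57.6] 81.3 127.5
```

Request:
step_arm(
  plan="0 0 0 -0.3 -2 0 255; 0 0 0 -0.7 -4 0 255; 0 0 0 -1 -6 0 255; 0 0 0 -1 -6.2 0 255; 0 0 0 -1 -6.2 0 255; 0 0 0 -1 -6.2 0 255",
)

```text
clock: 47.95
eef_pos: [514.4, 361.0, 91.8]
tcp_rot: [-3.142, -0.0, 2.965]
contact_force: [-0.9, 1.4, -0.4]
opening: -0.005
grasp_force: 0.4
```

```bash
python3 dk.py | grep -E "wrist|lug|\["|head -4
```

```text
47.95 [514.39 361.01  91.76] [-3.14 -0.    2.96] [-0.89  1.35 -0.4 ] -0.004608160726494011
wrist
lug [171. 288.] 2209 [493.8 322.9] [34.2 11. ] 79.5 112.2
lug [281. 298.] 231 [504.8 363.3] [13.  2.] 81.7 112.3
```

Request:
step_arm(
  plan="0 0 0 0.5 3 0 255; 0 0 0 1.5 8 0 255; 0 0 0 3 18 0 255; 0 0 0 6 35 0 255; 0 0 0 7 40 20 255; 0 0 0 7 40 60 255; 0 0 0 7 40 100 255; 0 0 0 7 40 130 255",
)

```text
clock: 48.85
eef_pos: [522.0, 402.9, 224.5]
tcp_rot: [3.14, 0.002, 2.966]
contact_force: [1.0, 1.0, 0.0]
opening: -0.005
grasp_force: 0.0
```

Request:
step_arm(
  plan="0 0 0 -20 0 10 255; 0 0 0 -40 -20 30 255; 0 0 0 -60 -40 50 255; 0 0 0 -80 -70 60 255; 0 0 0 -80 -100 60 255; 0 0 0 -80 -130 60 255; 0 0 0 -80 -150 60 255; 0 0 0 -80 -150 60 255",
)

```text
clock: 49.65
eef_pos: [441.7, 250.2, 282.3]
tcp_rot: [3.142, 0.001, 2.964]
contact_force: [-0.4, 0.2, 0.3]
opening: 0.002
grasp_force: 0.0
```

```bash
python3 dk.py; python3 - <<'E'
from h import *
for n in("wrist","top"):
    a=grab(n);P=cloud(*a[1:]);Z=P[...,2]; near=(P[...,0]<540)&(P[...,1]<320)&(P[...,1]>20)&(P[...,0]>420)
    rects(P,near&(Z>114)&(Z<121),"blk",20)
near=(P[...,0]<600)&(P[...,1]<0)&(P[...,1]>-350)&(P[...,0]>360); rects(P,near&(Z>12)&(Z<30),"tray",20)
E
```

```text
49.65 [441.68 250.24 282.34] [3.14 0.   2.96] [-0.41  0.18  0.31] 0.0017465833533009806
wrist
lug [362. 227.] 347 [493.7 323. ] [33.8 10.1] 79.9 112.2
lug [130. 249.] 124 [478.2  93. ] [47.7 19.8] 18.4 112.2
lug [371. 240.] 659 [509.9 330.1] [54.6 12.9] 80.6 112.3
knob [ 99. 285.] 216 [494.1  70.9] [11.7 11.9] 19.4 146.1
knob [189. 284.] 198 [508.1 153. ] [12.7 10.7] 62.0 146.4
arm [103. 246.] 841 [465.8  73.7] [17.1 66.5] 77.7 127.1
arm [191. 245.] 772 [479.8 156.7] [16.3 64.5] 78.4 127.4
arm [279. 238.] 571 [485.1 241.3] [15.8 46.5] 79.1 127.6
top
knob [184. 242.] 20 [518.8 235.9] [11.5 11.3] 45.2 147.1
knob [215. 248.] 17 [504.7 151.6] [11.3 10.2] 4.0 147.6
knob [246. 253.] 16 [491.7  68.8] [11.2 10.5] 2.9 148.0
arm [183. 255.] 81 [492.6 239.2] [15.8 62.3] 79.6 127.3
arm [213. 261.] 93 [473.4 158.2] [14.4 58. ] 81.8 127.0
arm [244. 266.] 84 [458.1  75.4] [14.2 57.3] 82.0 127.4
blk [277. 214.] 42 [465.8 246.2] [15.9  6.2] 66.1 116.8
blk [105. 218.] 82 [439.7  83.4] [16.3  7.8] 26.8 117.4
blk [191. 216.] 60 [453.1 164.2] [16.9  8.9] 50.4 117.0
blk [ 90. 256.] 368 [477.3  56.8] [10.7 43.6] 81.2 118.2
blk [121. 256.] 887 [481.8  85.5] [22.  44.6] 83.3 118.1
blk [177. 257.] 520 [492.2 140.3] [13.7 44.2] 80.1 118.3
blk [206. 257.] 767 [496.8 168.1] [18.2 44.1] 79.6 118.3
blk [209. 254.] 68 [492.6 169.9] [14.4 42.4] 81.5 117.9
blk [220. 255.] 78 [488.2 141.6] [17.3 43.2] 79.8 117.8
blk [240. 259.] 81 [478.1  87.3] [15.8 44.2] 82.5 117.8
blk [250. 261.] 71 [474.1  59.2] [15.5 42.8] 79.5 118.0
tray [381. 222.] 20 [ 598.1 -318.2] [43.3  2.1] 88.2 24.3
tray [317. 262.] 249 [ 478.  -125.3] [175.4 125.3] 8.7 19.5
tray [386. 234.] 43 [ 564.2 -331.4] [13.9 34.8] 11.1 15.3
tray [366. 238.] 103 [ 552.9 -272.7] [13.9 84. ] 10.9 15.3
tray [311. 267.] 159 [ 471.7 -108.8] [96.6 18.4] 10.9 18.1
tray [379. 280.] 21 [ 427.9 -308.3] [44.8 12.8] 36.0 22.7
```

```bash
python3 -c "
from rig import r
print(r.sign_off())"
```

```text
the job is handed in; nothing more can be done
None
```

The job is handed in at about 50 s of the 210 s limit: both blocks the cameras found are seated in pockets 0 and 1, all three levers are shut, and the clip and lock bar lie in the tray (the clip first landed across the tray wall, so I re-laid it inside). The deck was pushed about 10 mm (4.3 mm measured, the rest from the tool's travel) and sprang back to within about 1 mm of centre, and I never touched the vials; the sign-off returned no verdict.

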